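# Snap the retaining clip onto the herb slicer's tension spindle

### The arm

A 6-joint arm with a two-finger parallel gripper is mounted at the origin on the work surface. World frame = base frame: x ahead of the robot, y to its left, z up, the work surface at z = 0. Lengths are in m, angles in rad, forces in N, time in s.
With the tool pointing down it reaches from about 0.35 to 0.775 m from the base axis. Payload 7.3 kg.
Tool frame: the origin (TCP) lies on the centre line of the jaws, within the pads' length; the fingertips stand tip_reach ahead of it and the grasp point (between the pads) lies 6 mm ahead of it (tip_reach is the distance from the TCP to the fingertips, in m); x points along the fingers, y is the direction in which the jaws open and shut, and the axes are right-handed (so a half turn about x gives the same grasp; the last joint's range is limited). The gripper opens to 92 mm and grips with 3 to 60 N. Pads are 19 mm wide; open, the fingers measure 130 mm over their backs; the gripper's body (75 mm by 190 mm) begins 47 mm behind the grasp point.
Start: joints at [-1.459, 0.342, 1.524, -0, 1.275, -0.146], TCP at [0.134, -0.508, 0.252] pointing down, gripper open.
Joint ranges: [-2.53, 2.53], [-0.77, 2.02], [0.04, 2.7], [-1, 4.14], [0.28, 2.66], [-3.11, 3.11]. Speed limits (rad/s): [2.57, 2.57, 3.14, 3.14, 3.14, 3.14].

### API

Orientations are given as [roll, pitch, yaw] about the fixed x, y, z axes, in that order (R = Rz(yaw) Ry(pitch) Rx(roll)).
In Python, from cell import observe, read_camera, get_calibration, hand_in, tip_reach gives the robot as it stands. The module is installed in compiled form; this text tells all that it offers.
- The arm moves only by the shell command python3 -m crank 'ROWS' [FORCE]. ROWS is JSON, a list of rows, each an object of numbers: "fingers": the opening, from -1 (shut) to 1 (fully open); "tx", "ty", "tz": the shift along the tool's x, y, z in units of 40 mm (1.0 is 40 mm); "roll": the turn about the tool's x in units of 10 degrees (1.0 is 10 degrees). In form: [{"fingers": .., "tx": .., "ty": .., "tz": .., "roll": ..}, ...]. A call has exactly 8 rows; each row is the pose to reach, as a shift and turn from the pose commanded when the call began, along the tool's axes at that moment; what a row does not reach only later rows make up. A row lasts 1/8 s, in which the tool goes at most 62.5 mm and 10.7 degrees, less where a joint would pass 70% of its speed; a pose out of reach is approached as far as the arm can. A call with a gripper value outside its range is refused whole. The fingers move at their own pace and stop on an object; FORCE is the grip in N (left out, the last holds). Time passes only in rows, so rows that repeat a pose let the fingers close, or fill a call up. It gives the time, the measured TCP pose, the force and the opening at its end, in the units of the state.
- observe(): the state, without advancing time (a new reading comes with each control period).
- read_camera(name): name is "side" or "top"; returns (picture, depth): 400x640x3 uint8, red, green, blue; 400x640 float32, m along the optical axis (not along the pixel's ray), 0 where there is no reading.
- get_calibration(name): a dict with "vertical_fov" (degrees; the focal length in pixels is half the picture's height over the tangent of half this angle, whatever the lens; pixels are square), "cx", "cy" (the principal point, pixels), "pose" (4x4, takes a point from camera to world coordinates). Camera axes: x right, y down, z forward; pixel columns grow to the right and rows downward; lengths in m; the calibration is good to about 2 mm. A picture is of the moment at which its call begins. get_calibration takes no time and is no camera call.
- hand_in(): hands the job in, once; it reports no verdict.
The state is a dict: "time": time; "qpos": joint angles; "qvel": joint speeds; "joint_efforts": joint torques, N m; "tool_pos": TCP position; "tool_rot": TCP orientation; "contact_force": force on the tool from outside, world axes, zero at the start; "torque": the same for the moment, N m; "opening": finger opening in m.
Only numpy, scipy, OpenCV 4.12 (cv2) and the standard library are available. Lean on these libraries where they do the work, as an engineer would, in place of code of your own. Each camera call takes 0.05 s, during which the arm holds its last target. There are 200 camera calls.

### The job

Take the red-handled fork tool from its rest and use its two prongs, never the fingers, to push the split clip lying on the slicer's blue plate sideways into the spindle's groove until it snaps fully home, pressing on the clip with no more than about 18 newtons. Then lay the fork back in its rest, let go of it, and leave the other things on the counter where they are.

Things in the scene. Friction and masses are not known exactly. Their poses are not given: they have to be found in the camera images.
- spindle (a point): Upright belt-tension spindle in a dark slot of the herb slicer's blue top plate (155 x 130 mm, face 75 mm above the counter). Point on its axis, level with the plate's face; z up, +x is the way the clip is pushed on (the clip lies on its -x side). Its groove is a brass neck, 18 mm thick, 0 to 7.5 mm above the face; over it a dark head 22 mm thick rises to 24.5 mm.
- slide (a point): Same axis, 20 mm below the plate's face. The spindle sits on a slide along this x: a push moves it 1 to 39 mm in +x (unknown, different every time, not seen from outside) against about 4 N of drag until it meets a hard rubber stop (about 12 N per mm); only there does the clip go over the neck. The plate is 8 mm thick; it ends 80 mm or more behind (-x) the spindle; casting under it 45 mm high.
- clip_center (a point): Split spring-steel clip, 5 mm thick, lying flat on the plate. Centre of the round space for the neck, half-way up; +x points out of its mouth, towards the spindle (it may lie 0.15 rad and 3 mm askew). Two sprung jaws reach 12 mm ahead of this point, 38 mm wide over both, mouth 14 mm. Home: this point on the spindle's axis in plan.
- clip_tail (a point): Rear end of the clip's tail, 23 mm behind its centre point, half-way up. The tail is 8 mm wide and 6 mm long; beside it are the flat shoulders of a 30 mm wide bridge (17 mm behind the centre point), where the fork's prongs push. The push needed to spring the jaws over the neck is about 7 to 11 N; then it drops suddenly, and rises again with the clip home.
- fork_grip (a point): Fork tool, about 0.14 kg, lying level in its rest. Middle of the grip: red handle 18 mm wide (y), 16 mm high, from 80 mm behind to 27 mm ahead (+x) of this point. From there a steel neck 14 mm wide, 8 mm high leads to a crosspiece 30 mm wide with two prongs, all 8 mm high and centred at this point's height.
- fork_tip (a point): Midway between the tips of the fork's two prongs, 138 mm ahead of the grip point, same height; +x forwards. Each prong is 7 mm wide (8 to 15 mm either side of the middle); the gap between them, 16 mm wide and 13 mm deep, goes round the clip's tail so that both tips bear on the shoulders.
- rest_seat (a point): Where the fork's grip point belongs when it lies in its rest, 50 mm above the counter; +x is where the prongs point. Fixed rest: base 160 x 60 x 10 mm and two grey uprights, 14 mm long, 55 mm behind (bears the handle, 8 mm below this point, cheeks 26 mm apart) and 50 mm ahead (bears the neck, 4 mm below, cheeks 24 mm apart). Cheeks are 10 mm high.
- mortar: White bowl-shaped mortar, 104 mm across, 70 mm high. Bystander. Origin under its centre.
- jar_amber: Amber jar, 60 mm across, 85 mm high. Bystander. Origin under its centre.
- jar_white: White jar with red cap, 54 mm across, 75 mm high. Bystander. Origin under its centre.
- weight: Brass weight, 40 mm across, 47 mm high. Bystander. Origin under its centre.
- spanner: Steel spanner, 140 mm long, lying. Bystander.
- parts_tray: Blue parts tray, 90 x 120 mm, 28 mm high, with a spare clip in it. Bystander. Origin under its centre.
- pestle: White pestle, lying, 120 mm long, 22 mm thick. Bystander.
There are look-alikes about, which are no part of the job. There is more than one size of the part that bears fork_grip; the job needs the middle-sized.

How it is judged:
On the way, in this order (a step that is already met when the one before it is completed fails the run):
1. the fork is lifted out of its rest (z of fork_grip in the frame of rest_seat above 0.03 m), for 0.1 s.
2. with the fork held, the clip is home in the spindle's groove (horizontal distance between clip_center and spindle below 0.0025 m and horizontal distance between fork_tip and spindle below 0.06 m and z of clip_center in the frame of spindle below 0.0075 m), for 0.2 s.
At the end, for the whole second after the job is handed in: The clip is home in the groove, its centre within 2.5 mm of the spindle's axis in plan, and the fork lies released in its rest: grip point within 20 mm of its place in plan, 5 mm in height and 0.15 rad in direction (horizontal distance between clip_center and spindle below 0.0025 m and z of clip_center in the frame of spindle below 0.0075 m and horizontal distance between fork_grip and rest_seat below 0.02 m and z of fork_grip in the frame of rest_seat between -0.005 and 0.005 m and angle between the x axis of fork_grip and the x axis of rest_seat, either way round below 0.15 rad); the robot touches nothing.
It fails at once if the fork presses on the clip with more than 18 N (contact force between fork and clip above 18 N).
It fails at once if the fork strikes or leans on the spindle with more than 25 N (contact force between fork and tensioner above 25 N).
It fails at once if the gripper or arm touches the clip (contact force between any of the fingers, the arm and clip above 0.5 N).
It fails at once if another thing on the counter is shifted by more than 30 mm (distance of any of mortar, jar_amber, jar_white, weight, spanner, parts_tray, pestle from where it was at the start of the episode above 0.03 m).
It also fails if it takes over 67 s, if anything falls off the work surface, if the arm or the gripper's body presses on something with over 40 N, if the wrist force passes 120 N, or if a joint passes its speed limit or range.

## Working session

There is one attempt and no reset: what is moved stays moved. The work goes in short steps, Python scripts to look and compute and a shell command to move; the robot and the scene stay as the last step left them, time stands still between calls to the robot, and variables do not carry over. Pictures are saved under pics/ and viewed, about 8 in all and at most 12, crops included, and the job is handed in when it is done.

```bash
mkdir -p pics && ls && cat > h.py <<'E'
import numpy as np, cv2
from cell import observe, read_camera, get_calibration, tip_reach
def cap(name,tag):
    p,d=read_camera(name); np.savez(f'pics/{tag}.npz',p=p,d=d)
    cv2.imwrite(f'pics/{tag}.png',p[:,:,::-1]); return p,d
def cloud(name,d):
    c=get_calibration(name); f=200/np.tan(np.radians(c['vertical_fov'])/2)
    v,u=np.mgrid[0:400,0:640]
    P=np.stack([(u-c['cx'])/f*d,(v-c['cy'])/f*d,d,np.ones_like(d)],-1)
    W=(P@np.array(c['pose']).T)[...,:3]; W[d<=0]=np.nan; return W
E
python3 - <<'E'
from h import *
np.set_printoptions(precision=4,suppress=True)
print(observe()); print(tip_reach)
for n in('top','side'):
    p,d=cap(n,n+'0'); c=get_calibration(n); print(n,c,(d>0).mean())
a=cv2.imread('pics/top0.png')
cv2.imwrite('pics/top0v.png',cv2.resize(a,(800,500),interpolation=cv2.INTER_CUBIC))
E
```

```text
pics
{'time': 0.0, 'qpos': array([-1.459 ,  0.3427,  1.525 ,  0.    ,  1.2754, -0.146 ]), 'qvel': array([-0.0009, -0.0003,  0.0015,  0.0006,  0.0016, -0.0013]), 'joint_efforts': array([ -0.0004, -43.1247, -24.4222,   0.0717,   0.056 ,  -0.0001]), 'tool_pos': array([ 0.1338, -0.5073,  0.2511]), 'tool_rot': array([-1.7343,  1.5693,  1.6651]), 'contact_force': array([-0.0916,  0.0983,  0.1914]), 'torque': array([0.0089, 0.0508, 0.0121]), 'opening': 0.09175207567208486}
0.025
top {'vertical_fov': 53.587672986164456, 'cx': 321.1441356134408, 'cy': 198.71672640831824, 'pose': array([[-0.009 , -0.998 ,  0.0624,  0.3683],
       [-0.9999,  0.0094,  0.0061, -0.0114],
       [-0.0067, -0.0624, -0.998 ,  1.1878],
       [ 0.    ,  0.    ,  0.    ,  1.    ]])} 0.9959765625
side {'vertical_fov': 45.62203235946428, 'cx': 307.5867431412846, 'cy': 197.16892009327526, 'pose': array([[ 0.973 , -0.1386,  0.1845,  0.2223],
       [-0.2308, -0.5781,  0.7827, -1.0576],
       [-0.0018, -0.8041, -0.5944,  0.87  ],
       [ 0.    ,  0.    ,  0.    ,  1.    ]])} 0.99605859375
```

View pics/top0v.png

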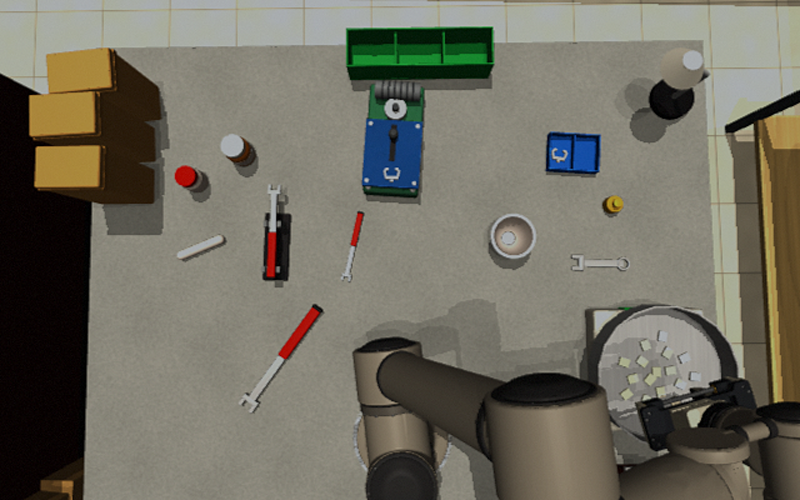

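View pics/side0.png

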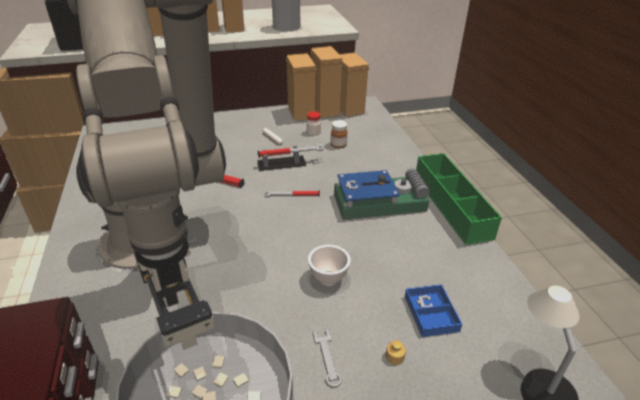

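Top view (800-px scale): the fork in its rest is at about (275,235), prongs up (+x). The slicer has its spindle at (393,135) and the clip at (392,175). The small fork at (352,245) and the large one at (285,355) are look-alikes. Next I'll zoom in and measure.

```bash
python3 - <<'E'
from h import *
t=cv2.imread('pics/top0.png'); s=cv2.imread('pics/side0.png')
R=lambda im,x0,y0,w,h,k: cv2.resize(im[y0:y0+h,x0:x0+w],(w*k,h*k),interpolation=cv2.INTER_NEAREST)
A=R(t,280,60,66,100,5); B=R(t,200,140,40,90,5); C=R(s,330,160,110,64,4); D=R(s,250,138,80,40,4)
o=np.zeros((600,800,3),np.uint8)
o[:500,:330]=A;o[:450,340:540]=B
o[0:256,540:]=0
C2=cv2.resize(C,(256,149)); 
o[:256,544:]=C[:, :256] if False else R(s,330,160,64,64,4)
o[260:420,544:]=R(s,254,138,64,40,4)
o[424:600,544:]=R(s,376,164,64,44,4)
cv2.imwrite('pics/z0.png',o)
z=np.load('pics/top0.npz'); W=cloud('top',z['d']); p=z['p'].astype(int)
z2=np.load('pics/side0.npz'); W2=cloud('side',z2['d']); q=z2['p'].astype(int)
np.set_printoptions(precision=4,suppress=True)
def st(n,P):
    P=P[np.isfinite(P[:,0])]; m=P.mean(0); r=cv2.fitLine(P[:,:2].astype(np.float32),cv2.DIST_L2,0,.01,.01).ravel()
    print(n,len(P),'mean',m,'min',P.min(0),'max',P.max(0),'ang',np.degrees(np.arctan2(r[1],r[0])))
for nm,WW,pp,box in(('top',W,p,(205,145,235,225)),('side',W2,q,(250,140,330,175))):
    m=np.zeros(WW.shape[:2],bool); m[box[1]:box[3],box[0]:box[2]]=1
    red=(pp[...,0]>120)&(pp[...,1]<70)&m; st(nm+' red',WW[red])
    steel=(pp.min(-1)>110)&(np.ptp(pp,-1)<30)&m&(WW[...,2]>.035); 
    if steel.any(): st(nm+' steel',WW[steel])
for nm,WW,pp,box in(('top',W,p,(285,60,345,165)),('side',W2,q,(330,160,435,220))):
    m=np.zeros(WW.shape[:2],bool); m[box[1]:box[3],box[0]:box[2]]=1
    blue=(pp[...,2]>90)&(pp[...,0]<60)&m&(abs(WW[...,2]-.075)<.012); st(nm+' blue',WW[blue])
    hi=m&(WW[...,2]>.088)&(WW[...,2]<.115); st(nm+' hi',WW[hi])
    cl=(pp.min(-1)>120)&m&(abs(WW[...,2]-.078)<.015); st(nm+' bright',WW[cl])
    print(np.c_[np.argwhere(cl)[:,::-1],(WW[cl]*1000).round()].astype(int)[:60].tolist() if nm=='top' else '')
E
```

```text
top red 200 mean [0.4288 0.2939 0.0584] min [0.3808 0.2844 0.0518] max [0.4786 0.3037 0.0637] ang -1.8267746
top steel 204 mean [0.534  0.2916 0.0542] min [0.3922 0.2751 0.0454] max [0.592  0.3176 0.0592] ang -1.09445
side red 88 mean [0.4277 0.2887 0.0546] min [0.3772 0.2809 0.0489] max [0.4755 0.2993 0.06  ] ang -1.6888872
side steel 157 mean [0.5308 0.2888 0.0504] min [0.3706 0.2697 0.0395] max [0.5899 0.3132 0.0601] ang -1.9987559
top blue 2075 mean [0.6568 0.0151 0.0751] min [ 0.5767 -0.0526  0.0686] max [0.7371 0.0827 0.0838] ang -5.1061287
top hi 60 mean [0.7115 0.009  0.0961] min [ 0.6873 -0.033   0.0881] max [0.8092 0.0215 0.1022] ang -9.868287
top bright 186 mean [0.6996 0.0119 0.0712] min [ 0.5842 -0.0467  0.063 ] max [0.7863 0.0768 0.0861] ang -1.8288411
[[313, 79, 786, 16, 65], [314, 79, 786, 13, 64], [311, 80, 784, 22, 63], [312, 80, 784, 19, 64], [313, 80, 783, 16, 64], [318, 80, 782, 1, 66], [320, 80, 783, -4, 65], [321, 80, 783, -7, 64], [310, 81, 781, 25, 64], [311, 81, 781, 22, 64], [312, 81, 781, 19, 64], [314, 81, 779, 13, 69], [316, 81, 780, 7, 66], [317, 81, 78
[... 763 characters left out ...]
 86, 766, 19, 63], [320, 86, 766, -4, 63], [322, 86, 766, -10, 63], [324, 86, 765, -16, 66], [308, 87, 763, 31, 63], [310, 87, 763, 25, 64], [313, 87, 763, 16, 64], [320, 87, 763, -4, 64], [321, 87, 762, -7, 64], [308, 88, 760, 31, 64], [310, 88, 760, 25, 64], [319, 88, 760, -1, 63], [323, 88, 759, -13, 65], [324, 88, 759, -16, 65], [309, 89, 757, 28, 64]]
side blue 149 mean [ 0.6547 -0.0223  0.0731] min [ 0.5727 -0.0563  0.0692] max [0.7255 0.0416 0.0787] ang 8.598503
side hi 39 mean [0.694  0.0072 0.0941] min [ 0.6854 -0.0018  0.088 ] max [0.7056 0.0202 0.0992] ang -55.672905
side bright 117 mean [0.6754 0.0145 0.075 ] min [ 0.5812 -0.0484  0.0631] max [0.818  0.0828 0.0841] ang -6.2548094
```

View pics/z0.png

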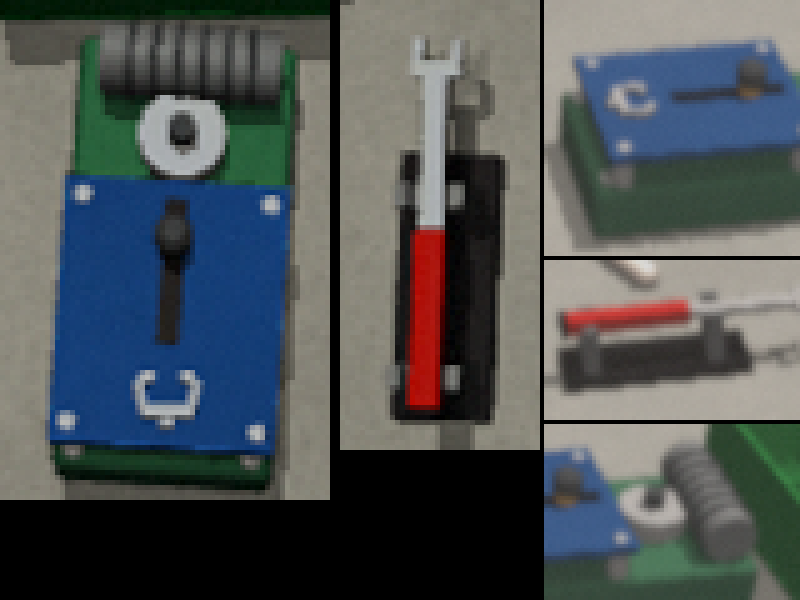

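Zoom: the clip is at top pixel ≈ (313.4,139), with its mouth up and its tail at (313.2,144.4). The spindle head is at ≈ (314.8,106), and the plate is yawed about -4°. The fork lies straight in its rest. Next I'll measure by intersecting rays with the known heights.

```bash
cat >> h.py <<'E'
def px2w(name,uv,z):
    c=get_calibration(name); f=200/np.tan(np.radians(c['vertical_fov'])/2); T=np.array(c['pose'])
    uv=np.atleast_2d(uv).astype(float); D=np.c_[(uv-[c['cx'],c['cy']])/f,np.ones(len(uv))]@T[:3,:3].T
    return (T[:3,3]+D*((z-T[2,3])/D[:,2])[:,None])
def w2px(name,P):
    c=get_calibration(name); f=200/np.tan(np.radians(c['vertical_fov'])/2); T=np.array(c['pose'])
    Q=(np.atleast_2d(P)-T[:3,3])@T[:3,:3]; return Q[:,:2]/Q[:,2:]*f+[c['cx'],c['cy']]
def box(m,x0,y0,x1,y1):
    o=np.zeros_like(m); o[y0:y1,x0:x1]=m[y0:y1,x0:x1]; return o
def uvs(m): return np.argwhere(m)[:,::-1]
E
python3 - <<'E'
from h import *
np.set_printoptions(precision=4,suppress=True)
p=np.load('pics/top0.npz')['p'].astype(int); q=np.load('pics/side0.npz')['p'].astype(int)
blue=box((p[...,2]>80)&(p[...,0]<70)&(p[...,2]>p[...,1]+35),285,90,345,155)
P=px2w('top',uvs(blue),.075)[:,:2]; r=cv2.minAreaRect((P*1000).astype(np.float32)); print('plate',r, cv2.boxPoints(r).tolist())
cl=box(p.min(-1)>115,304,128,324,147); P=px2w('top',uvs(cl),.080)[:,:2]
print('clip n',len(P),P.mean(0),P.min(0),P.max(0)); print('clip rect',cv2.minAreaRect((P*1000).astype(np.float32)))
for y in range(130,148): print(y,[f"{a}" if a>0 else '' for a in p[y,304:324].min(-1)])
dk=box(p.max(-1)<75,308,98,322,112); 
for y in range(96,131): print(y,p[y,306:324].max(-1).tolist())
# fork
red=box((p[...,0]>110)&(p[...,1]<80),205,180,235,228); P=px2w('top',uvs(red),.058)[:,:2]
print('red',cv2.minAreaRect((P*1000).astype(np.float32)),P.mean(0),P.min(0),P.max(0))
l=cv2.fitLine(P.astype(np.float32),cv2.DIST_L2,0,.01,.01).ravel();print(l,np.degrees(np.arctan2(l[1],l[0])))
st=box(p.min(-1)>150,210,144,234,186); P=px2w('top',uvs(st),.054)[:,:2]
l=cv2.fitLine(P.astype(np.float32),cv2.DIST_L2,0,.01,.01).ravel();print('steel',P.mean(0),P.min(0),P.max(0),l)
E
```

```text
plate ((656.471435546875, 14.94708251953125), (128.36911010742188, 153.27896118164062), 85.7256851196289) [[575.2612915039062, -43.34688186645508], [728.1139526367188, -54.77102279663086], [737.6815795898438, 73.24104309082031], [584.8289184570312, 84.66519165039062]]
clip n 59 [0.6068 0.0167] [ 0.5928 -0.0001] [0.6216 0.0339]
clip rect ((607.127197265625, 16.937110900878906), (33.996498107910156, 28.624425888061523), 89.39892578125)
130 ['22', '18', '21', '20', '20', '20', '19', '20', '19', '20', '18', '17', '21', '22', '22', '20', '22', '20', '22', '20']
131 ['23', '20', '21', '20', '23', '22', '24', '22', '20', '18', '22', '21', '21', '21', '22', '18', '18', '22', '20', '20']
132 ['24', '21', '19', '24', '16', '17', '23', '19', '21', '22', '20', '22', '18', '18', '22', '21', '17', '22', '22', '20']
133 ['23', '21', '23', '18', '12', '10', '15', '15', '24', '24', '19', '17', '13', '9', '11', '16', '16', '20', '18', '18']
134 ['23', '20', '18', '47', '118', '164', '137', '38', '20', '20', '18', '47', '119', '166', '130', '13', '17', '18', '20', '18']
135 ['18', '19', '24', '103', '1
[... 4365 characters left out ...]
 60, 106, 120, 120, 118, 120, 116, 116, 117]
127 [118, 117, 120, 120, 105, 55, 39, 38, 37, 58, 105, 122, 121, 120, 118, 117, 115, 117]
128 [118, 119, 118, 120, 106, 72, 54, 44, 30, 73, 119, 119, 121, 121, 118, 120, 116, 120]
129 [119, 119, 119, 118, 118, 113, 111, 108, 107, 112, 119, 119, 121, 120, 120, 115, 118, 119]
130 [118, 117, 117, 118, 118, 120, 119, 119, 118, 117, 120, 118, 118, 119, 117, 118, 118, 116]
red ((429.59613037109375, 294.4125671386719), (17.33108901977539, 97.84014892578125), 88.06951904296875) [0.4293 0.2941] [0.3808 0.2852] [0.4784 0.3047]
[ 0.9994 -0.0345  0.4293  0.2941] -1.9766955
steel [0.5405 0.2921] [0.4844 0.2784] [0.5893 0.3045] [ 0.9995 -0.0319  0.5405  0.2921]
```

```bash
cat >> h.py <<'E'
from scipy.spatial.transform import Rotation as Ro
def plan(targets,pos=None,rot=None,psi0=None):
    """targets: (x,y,z,psi_deg): psi = world heading of the fork axis (tool z or -z)"""
    s=observe(); pos=s['tool_pos'] if pos is None else np.array(pos); rot=s['tool_rot'] if rot is None else rot
    R=Ro.from_euler('xyz',rot).as_matrix(); zh=np.degrees(np.arctan2(R[1,2],R[0,2]))
    print('pos',pos.round(4),'axes x,y,z',R.T.round(3).tolist(),'z heading',zh.round(2),'q6',s['qpos'][5].round(3))
    for x,y,z,psi in targets:
        d=R.T@(np.array([x,y,z])-pos)/.04
        r=-(psi-zh); r=(r+90)%180-90   # tool x is down
        print((x,y,z,psi),'t',d.round(3),'roll',round(r/10,3),'alt',round((r-180*np.sign(r))/10,3))
E
python3 - <<'E'
from h import *
plan([(.42,-.25,.25,-1.9),(.45,0,.22,-1.9),(.4210,.295,.17,-1.9),(.421,.295,.057,-1.9)])
print(px2w('top',[[314.2,106.8]],.0995),px2w('top',[[313.1,138.5],[312.9,145.2],[312.9,144]],.080), px2w('top',[[312.9,127],[314.8,101]],.075))
E
```

```text
pos [ 0.1338 -0.5073  0.2511] axes x,y,z [[-0.0, 0.001, -1.0], [0.255, -0.967, -0.001], [-0.967, -0.255, -0.0]] z heading -165.23 q6 -0.146
(0.42, -0.25, 0.25, -1.9) t [ 0.035 -4.396 -8.558] roll 1.667 alt -16.333
(0.45, 0, 0.22, -1.9) t [  0.794 -10.248 -10.877] roll 1.667 alt -16.333
(0.421, 0.295, 0.17, -1.9) t [  2.054 -17.562 -12.056] roll 1.667 alt -16.333
(0.421, 0.295, 0.057, -1.9) t [  4.879 -17.558 -12.055] roll 1.667 alt -16.333
[[0.69388629 0.01236826 0.0995    ]] [[0.60854413 0.01662532 0.08      ]
 [0.58938985 0.01733826 0.08      ]
 [0.59281852 0.01731198 0.08      ]] [[0.64276579 0.0170665  0.075     ]
 [0.71806158 0.01105453 0.075     ]]
```

```bash
python3 -m crank '[{"fingers":1,"tx":0,"ty":-4.4,"tz":-8.56,"roll":0.6},{"fingers":1,"tx":0,"ty":-4.4,"tz":-8.56,"roll":1.2},{"fingers":1,"tx":0,"ty":-4.4,"tz":-8.56,"roll":1.67},{"fingers":1,"tx":0,"ty":-4.4,"tz":-8.56,"roll":1.67},{"fingers":1,"tx":0,"ty":-4.4,"tz":-8.56,"roll":1.67},{"fingers":1,"tx":0,"ty":-4.4,"tz":-8.56,"roll":1.67},{"fingers":1,"tx":0.6,"ty":-10.25,"tz":-10.88,"roll":1.67},{"fingers":1,"tx":0.6,"ty":-10.25,"tz":-10.88,"roll":1.67}]' 3; python3 - <<'E'
from h import *
plan([(.45,0,.22,-1.9),(.4210,.295,.16,-1.9),(.421,.295,.057,-1.9)])
E
```

```text
time: 1.1
tool_pos: [0.4308, -0.1317, 0.2396]
tool_rot: [-0.533, 1.57, 2.575]
contact_force: [1.1, -0.0, -0.0]
opening: 0.0914
pos [ 0.4308 -0.1317  0.2396] axes x,y,z [[-0.001, 0.0, -1.0], [-0.034, -0.999, -0.0], [-0.999, 0.034, 0.001]] z heading 178.07 q6 1.137
(0.45, 0, 0.22, -1.9) t [ 0.491 -3.306 -0.368] roll -0.003 alt 17.997
(0.421, 0.295, 0.16, -1.9) t [  1.994 -10.652   0.604] roll -0.003 alt 17.997
(0.421, 0.295, 0.057, -1.9) t [  4.569 -10.651   0.602] roll -0.003 alt 17.997
```

```bash
python3 -m crank '[{"fingers":1,"tx":0.5,"ty":-3.3,"tz":-0.3,"roll":0},{"fingers":1,"tx":0.5,"ty":-3.3,"tz":-0.3,"roll":0},{"fingers":0.2,"tx":2,"ty":-10.65,"tz":0.6,"roll":0},{"fingers":0,"tx":2,"ty":-10.65,"tz":0.6,"roll":0},{"fingers":0,"tx":2,"ty":-10.65,"tz":0.6,"roll":0},{"fingers":0,"tx":2,"ty":-10.65,"tz":0.6,"roll":0},{"fingers":0,"tx":2,"ty":-10.65,"tz":0.6,"roll":0},{"fingers":0,"tx":2,"ty":-10.65,"tz":0.6,"roll":0}]' 3; python3 - <<'E'
from h import *
plan([(.4210,.295,.16,-1.9),(.421,.295,.057,-1.9)])
E
```

```text
time: 2.1
tool_pos: [0.4194, 0.2961, 0.1587]
tool_rot: [0.24, 1.569, -2.93]
contact_force: [0.1, -0.2, -1.2]
opening: 0.0465
pos [0.4194 0.2961 0.1587] axes x,y,z [[-0.002, -0.0, -1.0], [-0.028, -1.0, 0.001], [-1.0, 0.028, 0.002]] z heading 178.39 q6 2.064
(0.421, 0.295, 0.16, -1.9) t [-0.032  0.026 -0.041] roll 0.029 alt -17.971
(0.421, 0.295, 0.057, -1.9) t [ 2.543  0.025 -0.046] roll 0.029 alt -17.971
```

```bash
python3 -m crank '[{"fingers":0,"tx":1.2,"ty":0.02,"tz":-0.04,"roll":0.03},{"fingers":0,"tx":2.2,"ty":0.02,"tz":-0.04,"roll":0.03},{"fingers":0,"tx":2.53,"ty":0.02,"tz":-0.04,"roll":0.03},{"fingers":0,"tx":2.53,"ty":0.02,"tz":-0.04,"roll":0.03},{"fingers":-1,"tx":2.53,"ty":0.02,"tz":-0.04,"roll":0.03},{"fingers":-1,"tx":2.53,"ty":0.02,"tz":-0.04,"roll":0.03},{"fingers":-1,"tx":2.53,"ty":0.02,"tz":-0.04,"roll":0.03},{"fingers":-1,"tx":2.53,"ty":0.02,"tz":-0.04,"roll":0.03}]' 3; python3 - <<'E'
from h import *
plan([(.421,.295,.057,-1.9)])
E
```

```text
time: 3.1
tool_pos: [0.4234, 0.2932, 0.0599]
tool_rot: [-2.342, 1.567, 0.76]
contact_force: [0.4, 5.4, 2.1]
opening: 0.018
pos [0.4234 0.2932 0.0599] axes x,y,z [[0.003, 0.003, -1.0], [-0.039, -0.999, -0.003], [-0.999, 0.039, -0.003]] z heading 177.74 q6 2.065
(0.421, 0.295, 0.057, -1.9) t [ 0.073 -0.041  0.063] roll -0.036 alt 17.964
```

```bash
python3 -m crank '[{"fingers":-1,"tx":0,"ty":0,"tz":0,"roll":0},{"fingers":-1,"tx":0,"ty":0,"tz":0,"roll":0},{"fingers":-1,"tx":-0.04,"ty":0,"tz":0,"roll":0},{"fingers":-1,"tx":-0.08,"ty":0,"tz":0,"roll":0},{"fingers":-1,"tx":-0.12,"ty":0,"tz":0,"roll":0},{"fingers":-1,"tx":-0.15,"ty":0,"tz":0,"roll":0},{"fingers":-1,"tx":-0.15,"ty":0,"tz":0,"roll":0},{"fingers":-1,"tx":-0.15,"ty":0,"tz":0,"roll":0}]' 3; python3 - <<'E'
from h import *
plan([(.421,.295,.057,-1.9)]); cap('top','top1'); cap('side','side1')
z=np.load('pics/top1.npz'); W=cloud('top',z['d']); p=z['p'].astype(int)
t=cv2.imread('pics/top1.png'); s=cv2.imread('pics/side1.png')
cv2.imwrite('pics/z1.png',np.hstack([cv2.resize(t[130:230,185:265],(400,500),interpolation=2),cv2.resize(s[120:190,250:330],(400,350),interpolation=2)[:500]]) if False else cv2.resize(s[110:190,240:340],(800,640),interpolation=2)[:600])
E
```

```text
time: 4.1
tool_pos: [0.4232, 0.2932, 0.0654]
tool_rot: [-2.289, 1.568, 0.813]
contact_force: [1.4, 6.0, -1.0]
opening: 0.0213
pos [0.4232 0.2932 0.0654] axes x,y,z [[0.002, 0.002, -1.0], [-0.039, -0.999, -0.002], [-0.999, 0.039, -0.002]] z heading 177.76 q6 2.065
(0.421, 0.295, 0.057, -1.9) t [ 0.209 -0.043  0.057] roll -0.034 alt 17.966
```

View pics/z1.png

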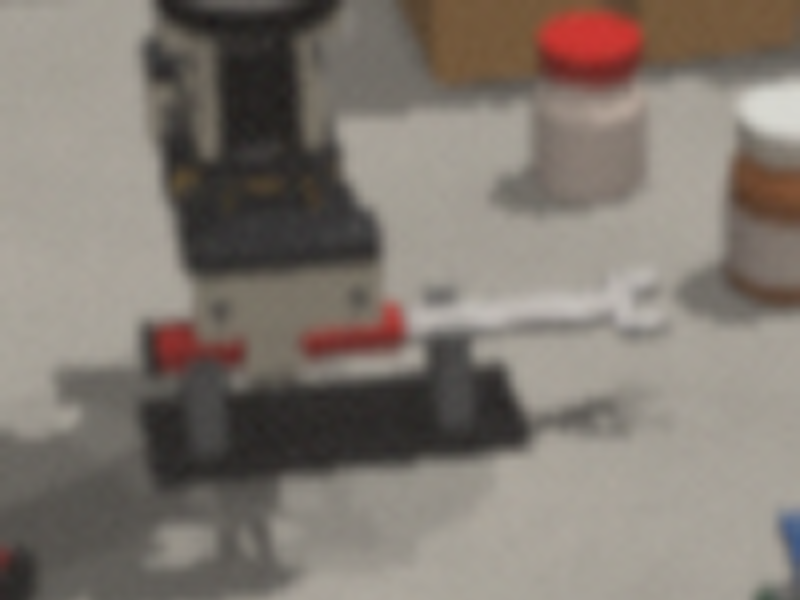

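Side view: the gripper holds the red handle and the fork's rear is slightly raised. However, the opening rose from 18 to 21 mm with a 6 N side force, which suggests the grip is off-centre. I'll reopen and re-measure.

```bash
python3 -m crank '[{"fingers":-0.3,"tx":0.05,"ty":0,"tz":0,"roll":0},{"fingers":-0.3,"tx":0.1,"ty":0,"tz":0,"roll":0},{"fingers":-0.3,"tx":0.15,"ty":0,"tz":0,"roll":0},{"fingers":-0.3,"tx":0.15,"ty":0,"tz":0,"roll":0},{"fingers":-0.3,"tx":0.15,"ty":0,"tz":0,"roll":0},{"fingers":-0.3,"tx":0.15,"ty":0,"tz":0,"roll":0},{"fingers":-0.3,"tx":0.15,"ty":0,"tz":0,"roll":0},{"fingers":-0.3,"tx":0.15,"ty":0,"tz":0,"roll":0}]' 3; python3 - <<'E'
from h import *
np.set_printoptions(precision=4,suppress=True)
print(observe()['contact_force'])
plan([(.421,.295,.057,-1.9)]); cap('top','top2'); cap('side','side2'); p=np.load('pics/top2.npz')['p'].astype(int)
st=box(p.min(-1)>150,210,144,234,186); P=px2w('top',uvs(st),.054)[:,:2]
l=cv2.fitLine(P.astype(np.float32),cv2.DIST_L2,0,.01,.01).ravel();print('steel',P.mean(0),P.min(0),P.max(0),l)
o=np.hstack([cv2.resize(cv2.imread('pics/top2.png')[140:230,190:250],(400,600),interpolation=0),cv2.resize(cv2.imread('pics/side2.png')[120:180,250:290],(400,600),interpolation=2)])
cv2.imwrite('pics/z2.png',o)
E
```

```text
time: 5.2
tool_pos: [0.4226, 0.292, 0.059]
tool_rot: [2.478, 1.571, -0.703]
contact_force: [0.1, 0.6, -0.2]
opening: 0.0318
[ 0.086   0.6182 -0.1737]
pos [0.4226 0.292  0.059 ] axes x,y,z [[0.0, -0.0, -1.0], [-0.039, -0.999, 0.0], [-0.999, 0.039, -0.0]] z heading 177.77 q6 2.065
(0.421, 0.295, 0.057, -1.9) t [ 0.05  -0.073  0.043] roll -0.033 alt 17.967
steel [0.54   0.2901] [0.4844 0.2755] [0.5893 0.3017] [ 0.9994 -0.0341  0.54    0.2901]
```

View pics/z2.png

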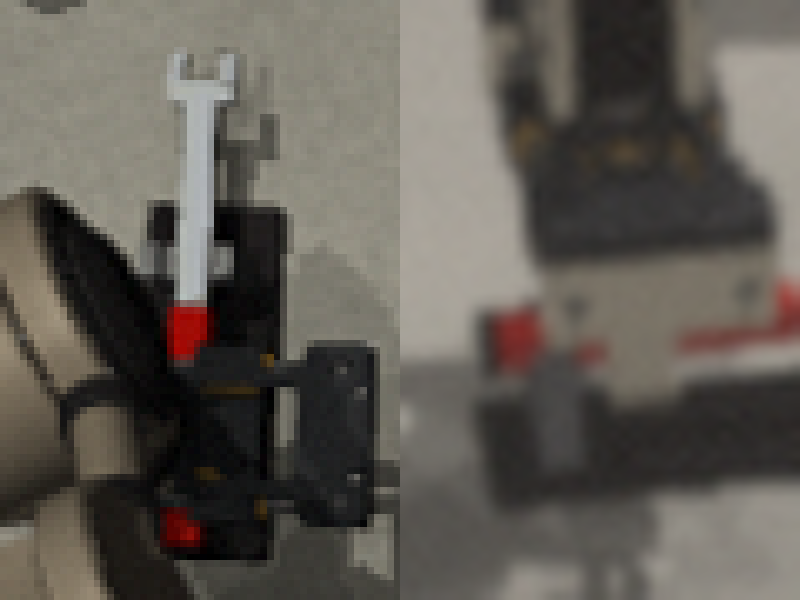

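Top crop: the fork is now flat, with its neck at crop x≈197. The front cheeks are centred at ≈190, so the fork was pushed about 2–3 mm to -y. I'll shift +y by 3.5 mm and regrip.

```bash
python3 -m crank '[{"fingers":-0.3,"tx":0.03,"ty":-0.09,"tz":0,"roll":-0.03},{"fingers":-0.3,"tx":0.03,"ty":-0.09,"tz":0,"roll":-0.03},{"fingers":-1,"tx":0.03,"ty":-0.09,"tz":0,"roll":-0.03},{"fingers":-1,"tx":0.03,"ty":-0.09,"tz":0,"roll":-0.03},{"fingers":-1,"tx":0.03,"ty":-0.09,"tz":0,"roll":-0.03},{"fingers":-1,"tx":0.03,"ty":-0.09,"tz":0,"roll":-0.03},{"fingers":-1,"tx":0.03,"ty":-0.09,"tz":0,"roll":-0.03},{"fingers":-1,"tx":0.03,"ty":-0.09,"tz":0,"roll":-0.03}]' 3
```

```text
time: 6.3
tool_pos: [0.4227, 0.2955, 0.0577]
tool_rot: [1.101, 1.571, -2.074]
contact_force: [0.3, -0.3, -0.4]
opening: 0.0182
```

Centred, with no side force. Next comes the slow tilt-lift with a weak grip.

```bash
python3 -m crank '[{"fingers":-1,"tx":-0.03,"ty":0,"tz":0,"roll":0},{"fingers":-1,"tx":-0.06,"ty":0,"tz":0,"roll":0},{"fingers":-1,"tx":-0.09,"ty":0,"tz":0,"roll":0},{"fingers":-1,"tx":-0.12,"ty":0,"tz":0,"roll":0},{"fingers":-1,"tx":-0.15,"ty":0,"tz":0,"roll":0},{"fingers":-1,"tx":-0.15,"ty":0,"tz":0,"roll":0},{"fingers":-1,"tx":-0.15,"ty":0,"tz":0,"roll":0},{"fingers":-1,"tx":-0.15,"ty":0,"tz":0,"roll":0}]' 3
```

```text
time: 7.3
tool_pos: [0.4228, 0.2956, 0.0638]
tool_rot: [2.859, 1.571, -0.316]
contact_force: [1.1, -0.7, -0.4]
opening: 0.0177
```

```bash
python3 -m crank '[{"fingers":-1,"tx":0,"ty":0,"tz":0,"roll":0},{"fingers":-1,"tx":0,"ty":0,"tz":0,"roll":0},{"fingers":-1,"tx":0,"ty":0,"tz":0,"roll":0},{"fingers":-1,"tx":-0.4,"ty":0,"tz":0,"roll":0},{"fingers":-1,"tx":-1.2,"ty":0,"tz":0,"roll":0},{"fingers":-1,"tx":-2.4,"ty":0,"tz":0,"roll":0},{"fingers":-1,"tx":-3,"ty":0,"tz":0,"roll":0},{"fingers":-1,"tx":-3,"ty":0,"tz":0,"roll":0}]' 60; python3 - <<'E'
from h import *
np.set_printoptions(precision=4,suppress=True)
s=observe(); print(s['tool_pos'],s['contact_force'],s['torque'],s['opening'])
cap('top','top3'); cap('side','side3'); 
for n,bx in(('top',(205,120,240,215)),('side',(240,60,350,170))):
    z=np.load(f'pics/{n}3.npz'); W=cloud(n,z['d']); p=z['p'].astype(int)
    m=box((W[...,2]>.13)&(W[...,2]<.21)&(W[...,0]>.455)&(W[...,0]<.62)&(abs(W[...,1]-.293)<.03),0,0,640,400)
    P=W[m]; print(n,len(P),P.min(0),P.max(0))
    for a in np.arange(.455,.61,.012):
        k=(P[:,0]>=a)&(P[:,0]<a+.012); 
        if k.any(): print(round(a+.006,3),k.sum(),np.median(P[k],0))
o=np.hstack([cv2.resize(cv2.imread('pics/top3.png')[120:210,190:250],(400,600),interpolation=0),cv2.resize(cv2.imread('pics/side3.png')[80:155,270:320],(400,600),interpolation=2)])
cv2.imwrite('pics/z3.png',o)
E
```

```text
time: 8.3
tool_pos: [0.4234, 0.296, 0.1852]
tool_rot: [-2.659, 1.567, 0.449]
contact_force: [0.5, -0.6, -2.3]
opening: 0.0173
[0.4234 0.296  0.1852] [ 0.4514 -0.5651 -2.2959] [0.0292 0.0037 0.025 ] 0.01725348813087053
top 330 [0.4662 0.2735 0.163 ] [0.5913 0.3036 0.1858]
0.461 7 [0.4664 0.2902 0.184 ]
0.473 33 [0.4724 0.2896 0.1816]
0.485 31 [0.4851 0.292  0.1772]
0.497 25 [0.4977 0.2904 0.1774]
0.509 31 [0.5086 0.2907 0.1753]
0.521 26 [0.5213 0.2893 0.1746]
0.533 28 [0.5325 0.2915 0.1736]
0.545 30 [0.5449 0.2898 0.1725]
0.557 26 [0.5564 0.2886 0.1717]
0.569 44 [0.5715 0.2877 0.1712]
0.581 35 [0.5801 0.2901 0.1705]
0.593 14 [0.5885 0.2886 0.1703]
side 190 [0.4558 0.2695 0.1554] [0.5888 0.3029 0.1808]
0.461 22 [0.4618 0.285  0.1729]
0.473 22 [0.4726 0.285  0.1741]
0.485 14 [0.4853 0.2886 0.1726]
0.497 14 [0.4962 0.2868 0.173 ]
0.509 15 [0.5084 0.289  0.1705]
0.521 16 [0.5213 0.2876 0.17  ]
0.533 14 [0.5329 0.2858 0.1688]
0.545 16 [0.546  0.2856 0.1671]
0.557 13 [0.557  0.2839 0.1664]
0.569 21 [0.5695 0.2809 0.1658]
0.581 20 [0.581  0.2794 0.1646]
0.593 3 [0.5881 0.2971 0.162 ]
```

View pics/z3.png

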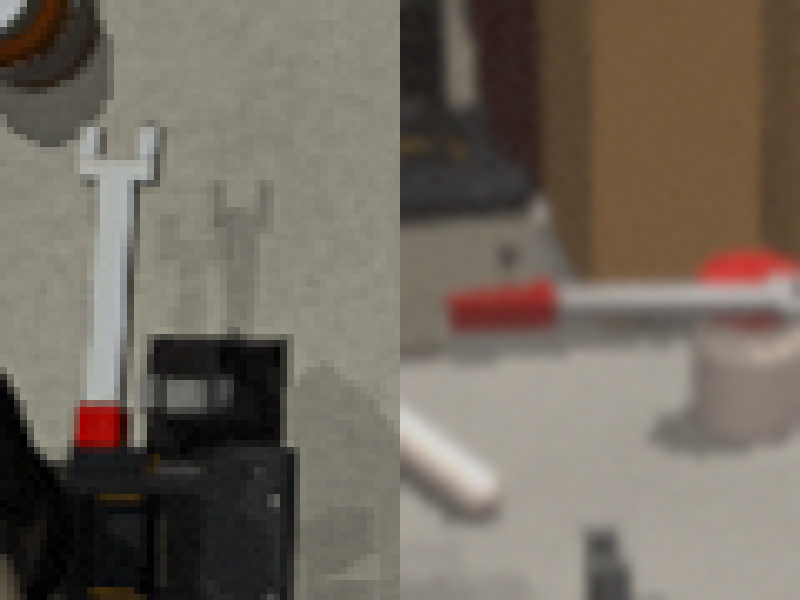

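Fork lifted. The image shows it level in roll, straight, and tilted about 4° tips-down, as intended so the thick handle clears the plate. I'm moving it over to the clip.

```bash
python3 - <<'E'
from h import *
plan([(.4109,.0324,.165,-4.5),(.4109,.0324,.108,-4.5)])
E
```

```text
pos [0.4221 0.2953 0.1827] axes x,y,z [[-0.002, -0.001, -1.0], [-0.034, -0.999, 0.001], [-0.999, 0.034, 0.002]] z heading 178.07 q6 2.066
(0.4109, 0.0324, 0.165, -4.5) t [0.448 6.578 0.058] roll 0.257 alt -17.743
(0.4109, 0.0324, 0.108, -4.5) t [1.873 6.577 0.055] roll 0.257 alt -17.743
```

```bash
python3 -m crank '[{"fingers":-1,"tx":0.45,"ty":1.5,"tz":0.08,"roll":0.1},{"fingers":-1,"tx":0.45,"ty":3,"tz":0.08,"roll":0.2},{"fingers":-1,"tx":0.45,"ty":4.5,"tz":0.08,"roll":0.26},{"fingers":-1,"tx":0.45,"ty":5.8,"tz":0.08,"roll":0.26},{"fingers":-1,"tx":0.45,"ty":6.4,"tz":0.08,"roll":0.26},{"fingers":-1,"tx":1.2,"ty":6.59,"tz":0.08,"roll":0.26},{"fingers":-1,"tx":1.87,"ty":6.59,"tz":0.08,"roll":0.26},{"fingers":-1,"tx":1.87,"ty":6.59,"tz":0.08,"roll":0.26}]' 60; python3 - <<'E'
from h import *
np.set_printoptions(precision=4,suppress=True)
cap('side','side4');cap('top','top4'); s=observe(); print(s['tool_pos'],s['contact_force'],s['opening'])
plan([(.4099,.0318,.0995,-4.4)])
p=np.load('pics/top4.npz')['p'].astype(int); W=cloud('top',np.load('pics/top4.npz')['d'])
m=box((p.min(-1)>115),300,125,326,200)
for y in range(146,185,3): print(y,uvs(box(m,300,y,326,y+1))[:,0].tolist(), np.nanmedian(W[y,300:326][m[y,300:326]],0) if m[y].any() else '')
o=np.hstack([cv2.resize(cv2.imread('pics/top4.png')[120:180,293:333],(400,600),interpolation=0),cv2.resize(cv2.imread('pics/side4.png')[165:225,320:360],(400,600),interpolation=2)])
cv2.imwrite('pics/z4.png',o)
E
```

```text
time: 9.4
tool_pos: [0.4084, 0.0323, 0.1066]
tool_rot: [-0.016, 1.564, 3.046]
contact_force: [-0.7, 0.2, -1.3]
opening: 0.0172
[0.4104 0.0324 0.1087] [ 1.0087  0.2665 -0.5358] 0.017226368211272915
pos [0.4104 0.0324 0.1087] axes x,y,z [[-0.002, 0.0, -1.0], [-0.079, -0.997, 0.0], [-0.997, 0.079, 0.002]] z heading 175.48 q6 1.542
(0.4099, 0.0318, 0.0995, -4.4) t [0.229 0.015 0.01 ] roll -0.012 alt 17.988
146 [] 
149 [308, 309, 316] [0.5764 0.0279 0.0915]
152 [308, 309, 316, 317] [0.5681 0.0183 0.09  ]
155 [307, 308, 309, 310, 311, 312, 313, 314, 315, 316, 317] [0.5595 0.0198 0.0915]
158 [309, 310, 311, 312, 313, 314] [0.551  0.0212 0.0915]
161 [301, 302, 310, 311, 312, 313, 314] [0.5424 0.0227 0.0924]
164 [300, 301, 303, 304, 305, 306, 307, 309, 310, 311, 312, 313, 317, 322, 323, 324, 325] [0.5477 0.0255 0.0012]
167 [300, 301, 302, 303, 304, 305, 306, 308, 309, 310, 311, 312, 313, 316, 317, 322, 323, 324, 325] [0.5386 0.0256 0.0012]
170 [300, 301, 302, 303, 304, 305, 306, 308, 309, 310, 311, 312, 313, 321, 322, 323, 324, 325] [0.5296 0.0269 0.0004]
173 [300, 301, 302, 303, 304, 305, 306, 308, 309, 310, 311, 312, 313, 319, 320, 321, 322, 323, 324, 325] [0.5204 0.0241 0.0006]
176 [300, 301, 302, 303, 304, 305, 306, 308, 309, 310, 311, 312, 319, 320, 321, 322, 323, 324, 325] [0.5111 0.0256 0.0014]
179 [300, 301, 302, 303, 304, 305, 306, 308, 309, 310, 311, 312, 318, 319, 320, 321, 322, 323, 324, 325] [0.5021 0.0242 0.0024]
182 [322, 323, 324, 325] [ 0.4928 -0.0117  0.0014]
```

View pics/z4.png

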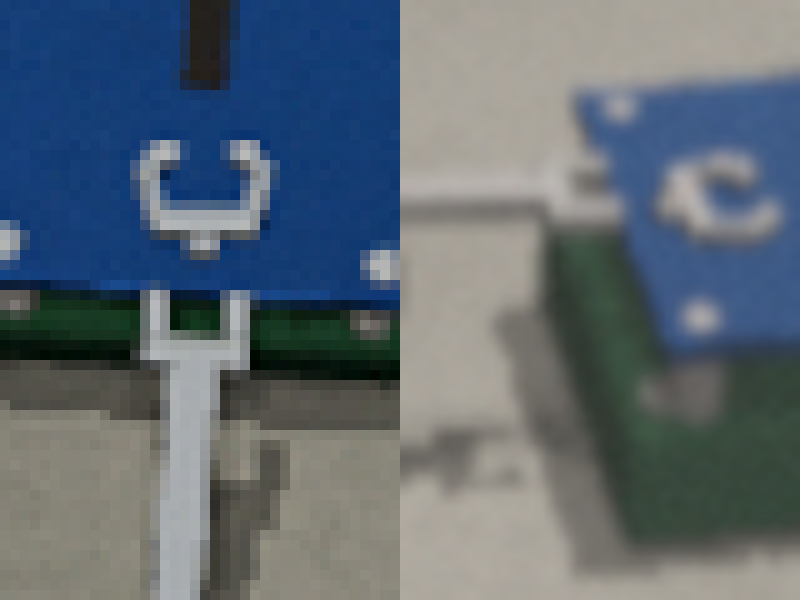

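Top crop: prong tips at row 149, midpoint column ≈ 312.8; clip tail column ≈ 313.3. That lines up within about 1 mm. I'll descend to tip height and move up behind the shoulders.

```bash
python3 -m crank '[{"fingers":-1,"tx":0.08,"ty":0,"tz":0,"roll":0},{"fingers":-1,"tx":0.16,"ty":0,"tz":0,"roll":0},{"fingers":-1,"tx":0.22,"ty":0,"tz":0,"roll":0},{"fingers":-1,"tx":0.22,"ty":0,"tz":0,"roll":0},{"fingers":-1,"tx":0.22,"ty":0,"tz":-0.1,"roll":0},{"fingers":-1,"tx":0.22,"ty":0,"tz":-0.2,"roll":0},{"fingers":-1,"tx":0.22,"ty":0,"tz":-0.3,"roll":0},{"fingers":-1,"tx":0.22,"ty":0,"tz":-0.3,"roll":0}]' 60; python3 - <<'E'
from h import *
np.set_printoptions(precision=4,suppress=True)
cap('side','side5');cap('top','top5'); s=observe(); print(s['tool_pos'],s['contact_force'],s['torque'],s['opening'])
o=np.hstack([cv2.resize(cv2.imread('pics/top5.png')[120:180,293:333],(400,600),interpolation=0),cv2.resize(cv2.imread('pics/side5.png')[165:225,320:360],(400,600),interpolation=2)])
cv2.imwrite('pics/z5.png',o)
p=np.load('pics/top5.npz')['p'].astype(int)
for y in range(140,155): print(y,p[y,304:322].min(-1).tolist())
E
```

```text
time: 10.5
tool_pos: [0.4231, 0.0312, 0.1002]
tool_rot: [2.893, 1.57, -0.328]
contact_force: [0.4, -0.7, -1.5]
opening: 0.0174
[0.4225 0.0313 0.1001] [-0.7211 -0.0968 -0.6521] [ 0.0545  0.0923 -0.014 ] 0.01757120136062918
140 [22, 21, 23, 108, 167, 105, 74, 79, 76, 77, 77, 72, 72, 123, 165, 104, 12, 17]
141 [21, 20, 15, 85, 158, 168, 163, 162, 164, 161, 163, 163, 162, 167, 150, 51, 15, 21]
142 [20, 22, 17, 57, 135, 181, 179, 178, 175, 174, 176, 178, 178, 180, 148, 8, 17, 20]
143 [20, 19, 17, 22, 49, 72, 67, 86, 127, 145, 121, 73, 88, 92, 72, 14, 19, 21]
144 [20, 20, 20, 46, 93, 107, 57, 66, 149, 174, 137, 6, 15, 18, 17, 12, 20, 24]
145 [19, 17, 16, 70, 146, 155, 87, 33, 78, 89, 71, 35, 107, 167, 132, 15, 20, 21]
146 [20, 21, 15, 75, 151, 161, 84, 14, 24, 21, 17, 66, 142, 171, 113, 11, 20, 19]
147 [21, 22, 12, 98, 176, 150, 56, 10, 14, 16, 17, 71, 149, 160, 94, 14, 18, 22]
148 [28, 27, 14, 85, 161, 147, 38, 6, 10, 10, 7, 66, 148, 162, 93, 14, 18, 20]
149 [14, 12, 5, 97, 174, 168, 158, 158, 159, 145, 116, 134, 164, 139, 73, 16, 24, 21]
150 [13, 9, 6, 99, 178, 172, 172, 172, 175, 170, 166, 169, 175, 147, 52, 9, 14, 11]
151 [24, 24, 14, 84, 166, 179, 173, 170, 171, 172, 173, 176, 180, 150, 26, 13, 20, 14]
152 [24, 25, 21, 38, 67, 74, 118, 173, 171, 171, 151, 95, 85, 70, 17, 19, 23, 22]
153 [19, 24, 20, 13, 11, 27, 112, 174, 169, 173, 143, 25, 15, 14, 18, 24, 23, 23]
154 [10, 15, 11, 12, 0, 51, 135, 173, 169, 174, 141, 11, 10, 11, 15, 22, 22, 19]
```

```bash
python3 -m crank '[{"fingers":-1,"tx":0,"ty":0,"tz":-0.06,"roll":0},{"fingers":-1,"tx":0,"ty":0,"tz":-0.16,"roll":0},{"fingers":-1,"tx":0,"ty":-0.01,"tz":-0.34,"roll":0},{"fingers":-1,"tx":0,"ty":-0.02,"tz":-0.56,"roll":0},{"fingers":-1,"tx":0,"ty":-0.035,"tz":-0.78,"roll":0},{"fingers":-1,"tx":0,"ty":-0.05,"tz":-1.0,"roll":0},{"fingers":-1,"tx":0,"ty":-0.06,"tz":-1.15,"roll":0},{"fingers":-1,"tx":0,"ty":-0.06,"tz":-1.2,"roll":0}]' 60; python3 - <<'E'
from h import *
np.set_printoptions(precision=4,suppress=True)
cap('side','side6');cap('top','top6'); s=observe(); print(s['tool_pos'],s['contact_force'],s['torque'],s['opening'])
o=np.hstack([cv2.resize(cv2.imread('pics/top6.png')[92:152,293:333],(400,600),interpolation=0),cv2.resize(cv2.imread('pics/side6.png')[155:215,330:390],(400,400),interpolation=2)[:600] if False else cv2.resize(cv2.imread('pics/side6.png')[155:215,340:380],(400,600),interpolation=2)])
cv2.imwrite('pics/z6.png',o)
p=np.load('pics/top6.npz')['p'].astype(int)
for y in range(112,133): print(y,p[y,304:324].min(-1).tolist())
E
```

```text
time: 11.6
tool_pos: [0.471, 0.0299, 0.1001]
tool_rot: [1.827, 1.571, -1.394]
contact_force: [0.2, -0.1, -1.3]
opening: 0.0176
[0.4707 0.0299 0.1001] [-0.2838  0.0533 -1.6476] [ 0.0781  0.0551 -0.0202] 0.01680359411949338
112 [20, 20, 22, 20, 21, 20, 20, 24, 23, 6, 10, 7, 8, 10, 16, 23, 23, 22, 22, 24]
113 [18, 25, 21, 21, 21, 20, 20, 20, 23, 11, 10, 10, 12, 14, 17, 19, 24, 23, 20, 23]
114 [19, 20, 18, 22, 20, 20, 21, 23, 31, 25, 21, 10, 17, 19, 22, 20, 22, 21, 22, 18]
115 [23, 21, 19, 21, 21, 20, 21, 26, 32, 32, 31, 24, 30, 16, 21, 24, 20, 18, 20, 19]
116 [21, 20, 21, 24, 22, 19, 18, 24, 30, 32, 34, 30, 31, 21, 19, 20, 22, 21, 22, 22]
117 [21, 20, 19, 23, 17, 14, 15, 20, 33, 32, 31, 34, 30, 20, 22, 23, 20, 22, 20, 22]
118 [20, 23, 20, 16, 47, 82, 71, 39, 27, 31, 30, 31, 24, 13, 14, 14, 21, 19, 22, 22]
119 [20, 16, 15, 25, 103, 172, 171, 134, 27, 30, 31, 29, 99, 154, 110, 64, 19, 19, 25, 22]
120 [22, 20, 27, 102, 172, 161, 113, 90, 27, 31, 32, 32, 91, 166, 174, 134, 9, 21, 20, 19]
121 [22, 18, 49, 129, 172, 113, 30, 34, 24, 30, 33, 28, 38, 81, 142, 157, 61, 13, 20, 23]
122 [22, 18, 3
[... 296 characters left out ...]
8, 121, 123, 121, 103, 116, 165, 119, 18, 19, 22, 21]
126 [21, 17, 16, 40, 122, 177, 175, 176, 173, 169, 170, 170, 165, 168, 159, 79, 15, 18, 21, 21]
127 [21, 20, 18, 25, 108, 177, 162, 158, 161, 146, 176, 177, 170, 164, 145, 21, 17, 21, 21, 21]
128 [20, 18, 21, 19, 103, 178, 143, 88, 151, 168, 146, 65, 115, 175, 144, 4, 19, 19, 22, 19]
129 [22, 22, 21, 27, 112, 179, 138, 64, 156, 183, 146, 2, 98, 182, 146, 4, 23, 21, 19, 21]
130 [20, 23, 16, 40, 121, 180, 140, 24, 65, 73, 57, 10, 101, 181, 143, 2, 17, 20, 25, 18]
131 [23, 20, 18, 50, 126, 171, 117, 3, 6, 3, 1, 16, 107, 181, 145, 5, 20, 19, 21, 19]
132 [20, 18, 16, 68, 144, 171, 166, 156, 160, 147, 116, 128, 147, 154, 114, 3, 19, 19, 20, 20]
```

View pics/z6.png

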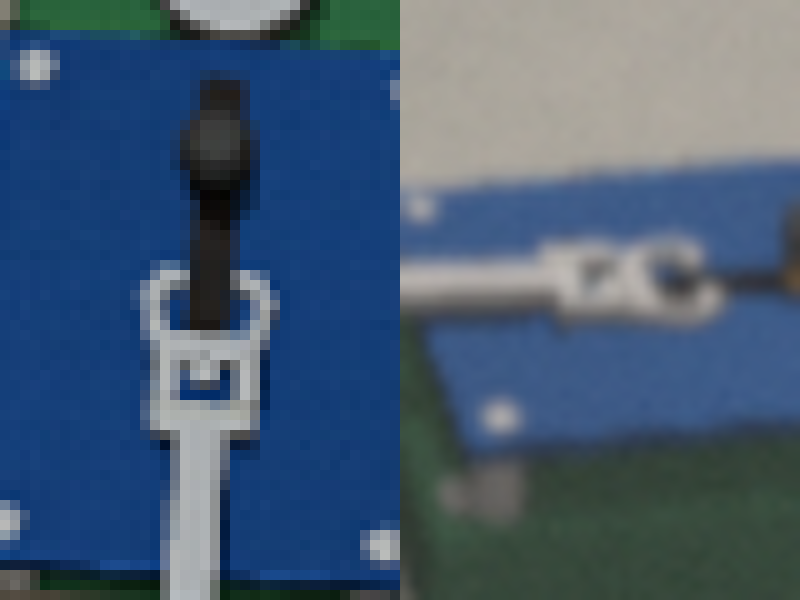

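Top crop: the clip is flush on both prongs. Its jaw midpoint at row 122 is column 313.45, against the slot centre at 313.6, so it's centred within about 0.5 mm. I'll advance close to the spindle.

```bash
python3 -m crank '[{"fingers":-1,"tx":0,"ty":0,"tz":-0.06,"roll":0},{"fingers":-1,"tx":0,"ty":0,"tz":-0.12,"roll":0},{"fingers":-1,"tx":0,"ty":0,"tz":-0.18,"roll":0},{"fingers":-1,"tx":0,"ty":0,"tz":-0.24,"roll":0},{"fingers":-1,"tx":0,"ty":0,"tz":-0.3,"roll":0},{"fingers":-1,"tx":0,"ty":0,"tz":-0.34,"roll":0},{"fingers":-1,"tx":0,"ty":0,"tz":-0.37,"roll":0},{"fingers":-1,"tx":0,"ty":0,"tz":-0.4,"roll":0}]' 60
```

```text
time: 12.7
tool_pos: [0.4867, 0.0287, 0.1002]
tool_rot: [1.353, 1.571, -1.868]
contact_force: [-0.2, -0.6, -0.4]
opening: 0.0174
```

```bash
python3 -m crank '[{"fingers":-1,"tx":0,"ty":0,"tz":-0.0125,"roll":0},{"fingers":-1,"tx":0,"ty":0,"tz":-0.025,"roll":0},{"fingers":-1,"tx":0,"ty":0,"tz":-0.0375,"roll":0},{"fingers":-1,"tx":0,"ty":0,"tz":-0.05,"roll":0},{"fingers":-1,"tx":0,"ty":0,"tz":-0.0625,"roll":0},{"fingers":-1,"tx":0,"ty":0,"tz":-0.075,"roll":0},{"fingers":-1,"tx":0,"ty":0,"tz":-0.0875,"roll":0},{"fingers":-1,"tx":0,"ty":0,"tz":-0.1,"roll":0}]' 60
```

```text
time: 13.7
tool_pos: [0.4906, 0.0283, 0.1002]
tool_rot: [2.026, 1.571, -1.195]
contact_force: [0.3, -0.1, -1.2]
opening: 0.0173
```

```bash
python3 -m crank '[{"fingers":-1,"tx":0,"ty":0,"tz":-0.0125,"roll":0},{"fingers":-1,"tx":0,"ty":0,"tz":-0.025,"roll":0},{"fingers":-1,"tx":0,"ty":0,"tz":-0.0375,"roll":0},{"fingers":-1,"tx":0,"ty":0,"tz":-0.05,"roll":0},{"fingers":-1,"tx":0,"ty":0,"tz":-0.0625,"roll":0},{"fingers":-1,"tx":0,"ty":0,"tz":-0.075,"roll":0},{"fingers":-1,"tx":0,"ty":0,"tz":-0.0875,"roll":0},{"fingers":-1,"tx":0,"ty":0,"tz":-0.1,"roll":0}]' 60
```

```text
time: 14.7
tool_pos: [0.4946, 0.028, 0.1001]
tool_rot: [1.177, 1.571, -2.044]
contact_force: [-0.0, 0.4, -1.3]
opening: 0.0176
```

```bash
python3 -m crank '[{"fingers":-1,"tx":0,"ty":0,"tz":-0.0125,"roll":0},{"fingers":-1,"tx":0,"ty":0,"tz":-0.025,"roll":0},{"fingers":-1,"tx":0,"ty":0,"tz":-0.0375,"roll":0},{"fingers":-1,"tx":0,"ty":0,"tz":-0.05,"roll":0},{"fingers":-1,"tx":0,"ty":0,"tz":-0.0625,"roll":0},{"fingers":-1,"tx":0,"ty":0,"tz":-0.075,"roll":0},{"fingers":-1,"tx":0,"ty":0,"tz":-0.0875,"roll":0},{"fingers":-1,"tx":0,"ty":0,"tz":-0.1,"roll":0}]' 60; python3 - <<'E'
from h import *
np.set_printoptions(precision=3,suppress=True)
F=[]
for i in range(3): cap('top','top7'); F.append(observe()['contact_force'])
print(np.array(F),observe()['tool_pos'])
p=np.load('pics/top7.npz')['p'].astype(int)
for y in list(range(98,124)): print(y,p[y,306:324].min(-1).tolist())
E
```

```text
time: 15.7
tool_pos: [0.4986, 0.0277, 0.1002]
tool_rot: [2.036, 1.571, -1.185]
contact_force: [-1.4, -0.7, -1.1]
opening: 0.0176
[[-0.251  0.117 -1.102]
 [ 0.09   0.188 -0.282]
 [-0.084 -0.286 -0.753]] [0.499 0.028 0.1  ]
98 [22, 18, 22, 20, 17, 20, 22, 21, 21, 18, 21, 21, 21, 21, 25, 22, 22, 21]
99 [21, 22, 22, 20, 21, 19, 21, 27, 25, 26, 25, 22, 21, 21, 20, 23, 20, 26]
100 [21, 23, 20, 21, 24, 19, 24, 30, 32, 35, 33, 29, 20, 24, 23, 20, 22, 24]
101 [19, 22, 22, 23, 19, 21, 19, 32, 29, 29, 24, 30, 21, 17, 21, 21, 18, 20]
102 [19, 19, 23, 17, 19, 16, 24, 34, 35, 34, 32, 27, 18, 17, 23, 21, 19, 21]
103 [21, 23, 21, 23, 22, 20, 35, 43, 50, 50, 40, 27, 22, 19, 20, 18, 21, 21]
104 [20, 19, 18, 21, 21, 32, 50, 58, 60, 59, 48, 35, 26, 21, 21, 20, 20, 20]
105 [23, 21, 19, 21, 26, 38, 47, 60, 61, 60, 56, 41, 27, 20, 23, 25, 19, 24]
106 [22, 23, 20, 21, 23, 36, 49, 61, 61, 61, 56, 32, 23, 18, 20, 20, 24, 23]
107 [20, 20, 19, 16, 22, 31, 41, 55, 60, 60, 43, 30, 24, 19, 22, 20, 21, 22]
108 [22, 21, 16, 28, 33, 15, 28, 37, 42, 35, 33, 27, 14, 19, 21, 21, 23, 21]
109 [22, 17, 25, 99, 168, 131, 13
[... 507 characters left out ...]
65, 114, 7, 19, 21]
116 [19, 11, 100, 179, 165, 164, 163, 159, 161, 160, 160, 157, 169, 154, 48, 15, 19, 21]
117 [21, 15, 78, 145, 145, 156, 175, 175, 175, 173, 175, 177, 164, 111, 10, 19, 19, 24]
118 [18, 17, 65, 139, 155, 103, 114, 175, 163, 128, 112, 152, 162, 99, 14, 20, 19, 19]
119 [20, 16, 72, 148, 160, 89, 101, 182, 165, 98, 61, 140, 165, 111, 13, 19, 20, 20]
120 [18, 15, 73, 150, 157, 80, 49, 89, 91, 63, 63, 142, 164, 102, 13, 19, 20, 21]
121 [23, 13, 96, 176, 148, 60, 21, 27, 25, 18, 70, 149, 163, 97, 13, 20, 21, 21]
122 [18, 10, 87, 150, 137, 115, 99, 71, 68, 51, 58, 120, 143, 93, 12, 19, 20, 22]
123 [21, 11, 98, 169, 166, 165, 162, 159, 159, 158, 155, 160, 144, 64, 17, 17, 20, 23]
```

```bash
python3 -m crank '[{"fingers":-1,"tx":0,"ty":0,"tz":-0.0075,"roll":0},{"fingers":-1,"tx":0,"ty":0,"tz":-0.015,"roll":0},{"fingers":-1,"tx":0,"ty":0,"tz":-0.0225,"roll":0},{"fingers":-1,"tx":0,"ty":0,"tz":-0.03,"roll":0},{"fingers":-1,"tx":0,"ty":0,"tz":-0.0375,"roll":0},{"fingers":-1,"tx":0,"ty":0,"tz":-0.045,"roll":0},{"fingers":-1,"tx":0,"ty":0,"tz":-0.0525,"roll":0},{"fingers":-1,"tx":0,"ty":0,"tz":-0.06,"roll":0}]' 60; python3 - <<'E'
from h import *
np.set_printoptions(precision=3,suppress=True)
F=[]
for i in range(2): cap('top','top8'); F.append(observe()['contact_force'])
cap('side','side8'); F.append(observe()['contact_force'])
print(np.array(F),observe()['tool_pos'])
o=np.hstack([cv2.resize(cv2.imread('pics/top8.png')[92:132,300:326],(390,600),interpolation=0),cv2.resize(cv2.imread('pics/side8.png')[168:208,358:384],(390,600),interpolation=2)])
cv2.imwrite('pics/z8.png',o)
E
```

```text
time: 16.85
tool_pos: [0.5007, 0.0276, 0.1001]
tool_rot: [0.101, 1.57, -3.12]
contact_force: [-3.8, 0.7, -0.8]
opening: 0.0175
[[-4.009  0.368 -1.032]
 [-4.361  0.152 -0.896]
 [-3.812  0.895 -1.629]] [0.501 0.028 0.1  ]
```

View pics/z8.png

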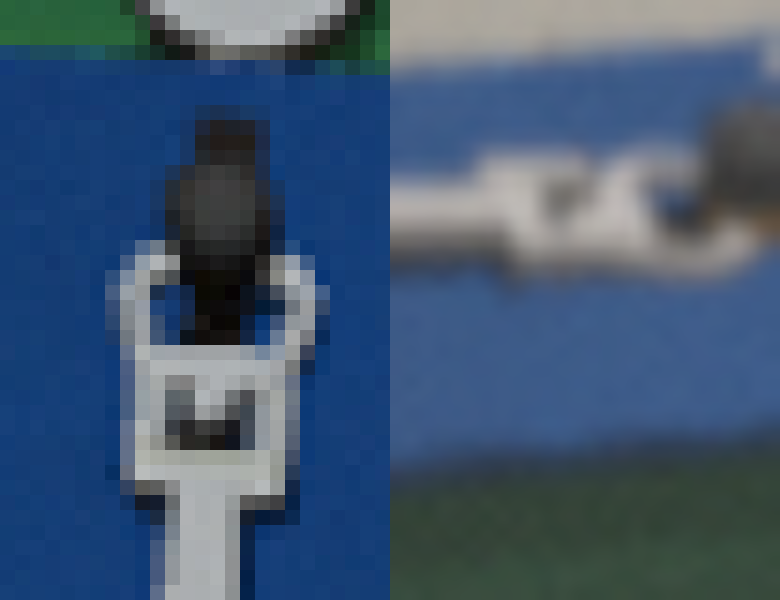

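Contact: steady ≈4 N drag, with the clip square on the neck. I'll push on in 4 mm calls and watch the force.

```bash
python3 -m crank '[{"fingers":-1,"tx":0,"ty":0,"tz":-0.0125,"roll":0},{"fingers":-1,"tx":0,"ty":0,"tz":-0.025,"roll":0},{"fingers":-1,"tx":0,"ty":0,"tz":-0.0375,"roll":0},{"fingers":-1,"tx":0,"ty":0,"tz":-0.05,"roll":0},{"fingers":-1,"tx":0,"ty":0,"tz":-0.0625,"roll":0},{"fingers":-1,"tx":0,"ty":0,"tz":-0.075,"roll":0},{"fingers":-1,"tx":0,"ty":0,"tz":-0.0875,"roll":0},{"fingers":-1,"tx":0,"ty":0,"tz":-0.1,"roll":0}]' 60
```

```text
time: 18.0
tool_pos: [0.5027, 0.0275, 0.0995]
tool_rot: [0.003, 1.565, 3.066]
contact_force: [-11.3, 1.0, 0.7]
opening: 0.0176
```

```bash
python3 - <<'E'
from h import *
np.set_printoptions(precision=3,suppress=True)
for i in range(3): cap('top','top9'); s=observe(); print(s['contact_force'],s['tool_pos'])
E
```

```text
[-10.66    1.712   0.378] [0.503 0.027 0.1  ]
[-11.196   0.788   1.242] [0.503 0.027 0.1  ]
[-10.259   1.466   1.794] [0.503 0.027 0.1  ]
```

```bash
python3 -m crank '[{"fingers":-1,"tx":0,"ty":0,"tz":-0.0025,"roll":0},{"fingers":-1,"tx":0,"ty":0,"tz":-0.005,"roll":0},{"fingers":-1,"tx":0,"ty":0,"tz":-0.0075,"roll":0},{"fingers":-1,"tx":0,"ty":0,"tz":-0.01,"roll":0},{"fingers":-1,"tx":0,"ty":0,"tz":-0.0125,"roll":0},{"fingers":-1,"tx":0,"ty":0,"tz":-0.015,"roll":0},{"fingers":-1,"tx":0,"ty":0,"tz":-0.0175,"roll":0},{"fingers":-1,"tx":0,"ty":0,"tz":-0.02,"roll":0}]' 60
```

```text
time: 19.15
tool_pos: [0.5035, 0.0274, 0.0996]
tool_rot: [0.007, 1.566, 3.069]
contact_force: [-10.8, 0.6, 0.3]
opening: 0.0169
```

```bash
python3 -m crank '[{"fingers":-1,"tx":0,"ty":0,"tz":-0.0025,"roll":0},{"fingers":-1,"tx":0,"ty":0,"tz":-0.005,"roll":0},{"fingers":-1,"tx":0,"ty":0,"tz":-0.0075,"roll":0},{"fingers":-1,"tx":0,"ty":0,"tz":-0.01,"roll":0},{"fingers":-1,"tx":0,"ty":0,"tz":-0.0125,"roll":0},{"fingers":-1,"tx":0,"ty":0,"tz":-0.015,"roll":0},{"fingers":-1,"tx":0,"ty":0,"tz":-0.0175,"roll":0},{"fingers":-1,"tx":0,"ty":0,"tz":-0.02,"roll":0}]' 60
```

```text
time: 20.15
tool_pos: [0.5047, 0.0273, 0.0997]
tool_rot: [0.009, 1.566, 3.072]
contact_force: [-9.9, 1.1, 0.3]
opening: 0.0176
```

```bash
python3 -m crank '[{"fingers":-1,"tx":0,"ty":0,"tz":-0.004,"roll":0},{"fingers":-1,"tx":0,"ty":0,"tz":-0.008,"roll":0},{"fingers":-1,"tx":0,"ty":0,"tz":-0.012,"roll":0},{"fingers":-1,"tx":0,"ty":0,"tz":-0.016,"roll":0},{"fingers":-1,"tx":0,"ty":0,"tz":-0.02,"roll":0},{"fingers":-1,"tx":0,"ty":0,"tz":-0.024,"roll":0},{"fingers":-1,"tx":0,"ty":0,"tz":-0.028,"roll":0},{"fingers":-1,"tx":0,"ty":0,"tz":-0.03,"roll":0}]' 60
```

```text
time: 21.15
tool_pos: [0.5073, 0.027, 0.1]
tool_rot: [0.073, 1.57, 3.136]
contact_force: [-5.0, -0.1, -0.6]
opening: 0.0175
```

```bash
python3 -m crank '[{"fingers":-1,"tx":0,"ty":0,"tz":-0.004,"roll":0},{"fingers":-1,"tx":0,"ty":0,"tz":-0.008,"roll":0},{"fingers":-1,"tx":0,"ty":0,"tz":-0.012,"roll":0},{"fingers":-1,"tx":0,"ty":0,"tz":-0.016,"roll":0},{"fingers":-1,"tx":0,"ty":0,"tz":-0.02,"roll":0},{"fingers":-1,"tx":0,"ty":0,"tz":-0.024,"roll":0},{"fingers":-1,"tx":0,"ty":0,"tz":-0.028,"roll":0},{"fingers":-1,"tx":0,"ty":0,"tz":-0.03,"roll":0}]' 60; python3 - <<'E'
from h import *
np.set_printoptions(precision=3,suppress=True)
for i in range(2): cap('top','top10'); s=observe(); print(s['contact_force'],s['tool_pos'])
cap('side','side10')
p=np.load('pics/top10.npz')['p'].astype(int)
for y in list(range(98,122)): print(y,p[y,306:324].min(-1).tolist())
E
```

```text
time: 22.15
tool_pos: [0.509, 0.0269, 0.1002]
tool_rot: [2.788, 1.571, -0.433]
contact_force: [-0.3, 0.2, -0.8]
opening: 0.0176
[-0.462 -0.714 -1.052] [0.509 0.027 0.1  ]
[-0.135 -0.455 -1.648] [0.509 0.027 0.1  ]
98 [20, 19, 19, 18, 20, 16, 18, 18, 18, 20, 18, 19, 18, 21, 21, 18, 21, 23]
99 [23, 20, 22, 18, 21, 21, 24, 27, 25, 25, 21, 25, 22, 21, 22, 22, 19, 20]
100 [20, 21, 23, 20, 20, 24, 22, 31, 34, 33, 32, 29, 23, 19, 16, 18, 22, 20]
101 [22, 18, 19, 19, 19, 20, 23, 32, 25, 28, 25, 29, 20, 22, 21, 20, 22, 21]
102 [19, 23, 19, 22, 19, 20, 24, 36, 36, 36, 34, 28, 17, 20, 24, 23, 23, 20]
103 [18, 21, 22, 19, 19, 29, 41, 52, 58, 57, 43, 36, 19, 22, 19, 23, 20, 21]
104 [19, 21, 17, 15, 15, 36, 46, 62, 61, 62, 52, 38, 24, 17, 17, 22, 19, 23]
105 [20, 14, 29, 84, 109, 56, 50, 61, 59, 62, 54, 36, 34, 44, 37, 17, 21, 18]
106 [19, 12, 70, 145, 150, 49, 42, 60, 59, 60, 54, 26, 94, 170, 132, 9, 16, 23]
107 [15, 47, 121, 160, 99, 27, 36, 49, 55, 45, 37, 20, 85, 166, 153, 62, 17, 21]
108 [20, 73, 149, 147, 26, 14, 26, 38, 37, 36, 33, 14, 29, 115, 177, 135, 12, 19]
109 [17, 52, 131, 148, 27, 9
[... 357 characters left out ...]
 52, 15, 17, 23]
114 [18, 15, 38, 117, 174, 161, 151, 175, 174, 174, 176, 177, 169, 122, 13, 19, 17, 23]
115 [19, 16, 39, 117, 177, 142, 83, 152, 174, 145, 63, 116, 175, 138, 6, 21, 22, 19]
116 [17, 19, 39, 121, 176, 139, 44, 134, 183, 149, 15, 99, 179, 143, 9, 17, 19, 22]
117 [17, 14, 64, 143, 171, 115, 11, 47, 73, 56, 34, 113, 181, 144, 12, 18, 19, 19]
118 [21, 15, 64, 139, 160, 95, 18, 14, 13, 11, 31, 115, 180, 144, 10, 23, 23, 19]
119 [20, 11, 71, 147, 166, 159, 154, 153, 153, 154, 156, 154, 141, 114, 12, 16, 22, 22]
120 [19, 13, 73, 151, 179, 174, 172, 173, 172, 172, 169, 168, 152, 97, 14, 22, 22, 20]
121 [18, 18, 42, 88, 116, 137, 166, 171, 168, 171, 174, 177, 166, 103, 13, 18, 19, 21]
```

Force dropped to ~0, so the snap has begun. I'll keep going gently until it rises again.

```bash
python3 -m crank '[{"fingers":-1,"tx":0,"ty":0,"tz":-0.005,"roll":0},{"fingers":-1,"tx":0,"ty":0,"tz":-0.01,"roll":0},{"fingers":-1,"tx":0,"ty":0,"tz":-0.015,"roll":0},{"fingers":-1,"tx":0,"ty":0,"tz":-0.02,"roll":0},{"fingers":-1,"tx":0,"ty":0,"tz":-0.025,"roll":0},{"fingers":-1,"tx":0,"ty":0,"tz":-0.03,"roll":0},{"fingers":-1,"tx":0,"ty":0,"tz":-0.035,"roll":0},{"fingers":-1,"tx":0,"ty":0,"tz":-0.0375,"roll":0}]' 60
```

```text
time: 23.3
tool_pos: [0.5105, 0.0267, 0.1002]
tool_rot: [2.467, 1.571, -0.753]
contact_force: [-0.5, 0.4, -0.4]
opening: 0.0175
```

```bash
python3 -m crank '[{"fingers":-1,"tx":0,"ty":0,"tz":-0.005,"roll":0},{"fingers":-1,"tx":0,"ty":0,"tz":-0.01,"roll":0},{"fingers":-1,"tx":0,"ty":0,"tz":-0.015,"roll":0},{"fingers":-1,"tx":0,"ty":0,"tz":-0.02,"roll":0},{"fingers":-1,"tx":0,"ty":0,"tz":-0.025,"roll":0},{"fingers":-1,"tx":0,"ty":0,"tz":-0.03,"roll":0},{"fingers":-1,"tx":0,"ty":0,"tz":-0.035,"roll":0},{"fingers":-1,"tx":0,"ty":0,"tz":-0.0375,"roll":0}]' 60
```

```text
time: 24.3
tool_pos: [0.5119, 0.0266, 0.1002]
tool_rot: [1.636, 1.571, -1.584]
contact_force: [0.6, 0.4, -0.7]
opening: 0.0173
```

```bash
python3 -m crank '[{"fingers":-1,"tx":0,"ty":0,"tz":-0.005,"roll":0},{"fingers":-1,"tx":0,"ty":0,"tz":-0.01,"roll":0},{"fingers":-1,"tx":0,"ty":0,"tz":-0.015,"roll":0},{"fingers":-1,"tx":0,"ty":0,"tz":-0.02,"roll":0},{"fingers":-1,"tx":0,"ty":0,"tz":-0.025,"roll":0},{"fingers":-1,"tx":0,"ty":0,"tz":-0.03,"roll":0},{"fingers":-1,"tx":0,"ty":0,"tz":-0.035,"roll":0},{"fingers":-1,"tx":0,"ty":0,"tz":-0.04,"roll":0}]' 60; python3 - <<'E'
from h import *
np.set_printoptions(precision=3,suppress=True)
for i in range(2): cap('top','top11'); s=observe(); print(s['contact_force'],s['tool_pos'])
cap('side','side11')
p=np.load('pics/top11.npz')['p'].astype(int)
for y in list(range(100,118)): print(y,p[y,306:324].min(-1).tolist())
E
```

```text
time: 25.3
tool_pos: [0.5135, 0.0265, 0.1002]
tool_rot: [0.549, 1.571, -2.671]
contact_force: [0.2, -0.1, -1.9]
opening: 0.0177
[-1.287  0.195 -0.488] [0.513 0.027 0.1  ]
[ 0.068 -0.898 -2.096] [0.513 0.027 0.1  ]
100 [17, 21, 18, 19, 19, 18, 22, 28, 34, 31, 36, 29, 19, 21, 22, 20, 20, 23]
101 [20, 22, 19, 19, 18, 22, 22, 33, 26, 26, 26, 30, 20, 21, 22, 22, 21, 20]
102 [22, 21, 18, 17, 16, 18, 26, 36, 38, 40, 35, 27, 19, 16, 18, 19, 22, 21]
103 [21, 19, 19, 13, 33, 48, 40, 52, 59, 53, 44, 33, 20, 10, 18, 19, 20, 21]
104 [22, 20, 25, 103, 141, 56, 43, 61, 62, 60, 55, 47, 84, 110, 63, 13, 21, 20]
105 [17, 14, 68, 151, 155, 58, 50, 63, 59, 60, 53, 48, 116, 176, 135, 11, 17, 21]
106 [19, 27, 106, 159, 96, 31, 43, 60, 61, 60, 53, 32, 69, 141, 155, 63, 16, 19]
107 [18, 48, 128, 156, 68, 24, 37, 50, 56, 44, 39, 27, 18, 106, 167, 102, 15, 19]
108 [18, 36, 118, 156, 67, 10, 27, 36, 39, 37, 31, 16, 17, 108, 168, 109, 13, 19]
109 [23, 18, 104, 167, 97, 2, 6, 13, 16, 21, 11, 6, 63, 147, 152, 56, 13, 17]
110 [17, 16, 80, 155, 155, 101, 53, 18, 11, 14, 15, 15, 97, 167, 117, 18, 18, 18]
111 [22, 15, 50, 126, 177, 148, 93, 94, 98, 99, 97, 96, 133, 166, 106, 12, 20, 22]
112 [16, 19, 26, 97, 165, 169, 165, 150, 104, 104, 135, 167, 168, 146, 38, 18, 20, 17]
113 [21, 18, 20, 101, 176, 144, 96, 140, 132, 110, 61, 120, 177, 143, 13, 17, 19, 19]
114 [19, 21, 16, 100, 179, 137, 64, 149, 177, 141, 13, 97, 180, 143, 5, 21, 18, 24]
115 [19, 18, 28, 109, 180, 142, 15, 65, 92, 72, 18, 100, 182, 143, 3, 21, 22, 18]
116 [17, 20, 38, 117, 180, 140, 1, 19, 25, 22, 18, 99, 179, 145, 7, 18, 20, 22]
117 [19, 18, 68, 142, 163, 133, 110, 119, 114, 100, 71, 113, 173, 144, 9, 20, 21, 21]
```

```bash
python3 -m crank '[{"fingers":-1,"tx":0,"ty":0,"tz":-0.004,"roll":0},{"fingers":-1,"tx":0,"ty":0,"tz":-0.008,"roll":0},{"fingers":-1,"tx":0,"ty":0,"tz":-0.012,"roll":0},{"fingers":-1,"tx":0,"ty":0,"tz":-0.016,"roll":0},{"fingers":-1,"tx":0,"ty":0,"tz":-0.02,"roll":0},{"fingers":-1,"tx":0,"ty":0,"tz":-0.024,"roll":0},{"fingers":-1,"tx":0,"ty":0,"tz":-0.028,"roll":0},{"fingers":-1,"tx":0,"ty":0,"tz":-0.03,"roll":0}]' 60
```

```text
time: 26.45
tool_pos: [0.5139, 0.0265, 0.0999]
tool_rot: [0.033, 1.569, 3.095]
contact_force: [-5.0, 0.8, -0.0]
opening: 0.0181
```

```bash
python3 -m crank '[{"fingers":-1,"tx":0,"ty":0,"tz":-0.004,"roll":0},{"fingers":-1,"tx":0,"ty":0,"tz":-0.008,"roll":0},{"fingers":-1,"tx":0,"ty":0,"tz":-0.012,"roll":0},{"fingers":-1,"tx":0,"ty":0,"tz":-0.016,"roll":0},{"fingers":-1,"tx":0,"ty":0,"tz":-0.02,"roll":0},{"fingers":-1,"tx":0,"ty":0,"tz":-0.024,"roll":0},{"fingers":-1,"tx":0,"ty":0,"tz":-0.024,"roll":0},{"fingers":-1,"tx":0,"ty":0,"tz":-0.024,"roll":0}]' 60; python3 - <<'E'
from h import *
np.set_printoptions(precision=3,suppress=True)
for i in range(2): cap('top','top12'); s=observe(); print(s['contact_force'],s['tool_pos'])
cap('side','side12')
o=np.hstack([cv2.resize(cv2.imread('pics/top12.png')[92:132,300:326],(390,600),interpolation=0),cv2.resize(cv2.imread('pics/side12.png')[168:208,358:384],(390,600),interpolation=2)])
cv2.imwrite('pics/z12.png',o)
E
```

```text
time: 27.45
tool_pos: [0.514, 0.0265, 0.0997]
tool_rot: [0.017, 1.567, 3.08]
contact_force: [-7.9, -0.3, -0.5]
opening: 0.0176
[-8.677  1.     0.295] [0.514 0.027 0.1  ]
[-9.002  0.417  0.031] [0.514 0.027 0.1  ]
```

View pics/z12.png

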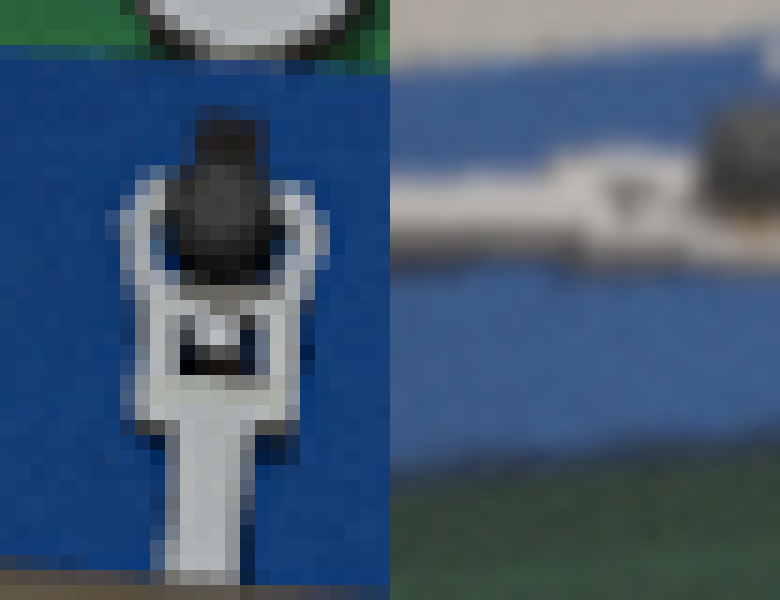

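The clip's jaws are round the neck (top crop). The force dropped and then rose stiffly to ≈9 N over ~0.4 mm, which says home. I'm retreating straight back, then up.

```bash
python3 -m crank '[{"fingers":-1,"tx":0,"ty":0,"tz":0.05,"roll":0},{"fingers":-1,"tx":0,"ty":0,"tz":0.2,"roll":0},{"fingers":-1,"tx":0,"ty":0,"tz":0.5,"roll":0},{"fingers":-1,"tx":0,"ty":0,"tz":0.9,"roll":0},{"fingers":-1,"tx":-0.3,"ty":0,"tz":1.2,"roll":0},{"fingers":-1,"tx":-1.2,"ty":0,"tz":1.5,"roll":0},{"fingers":-1,"tx":-2,"ty":0,"tz":1.8,"roll":0},{"fingers":-1,"tx":-2,"ty":0,"tz":1.8,"roll":0}]' 60; python3 - <<'E'
from h import *
cap('top','top13');cap('side','side13')
print(observe()['contact_force'])
plan([(.4227,.2955,.16,-1.95),(.4227,.2955,.08,-1.95),(.4227,.2955,.0665,-1.95)])
p=np.load('pics/top13.npz')['p'].astype(int)
for y in list(range(101,118)): print(y,p[y,306:324].min(-1).tolist())
E
```

```text
time: 28.6
tool_pos: [0.4447, 0.032, 0.183]
tool_rot: [3.102, 1.564, -0.118]
contact_force: [0.3, 0.2, -1.9]
opening: 0.0176
[-0.67506152  0.2752381  -1.83030515]
pos [0.4439 0.032  0.1805] axes x,y,z [[0.002, -0.0, -1.0], [-0.079, -0.997, 0.0], [-0.997, 0.079, -0.002]] z heading 175.47 q6 1.549
(0.4227, 0.2955, 0.16, -1.95) t [ 0.51  -6.525  1.051] roll -0.258 alt 17.742
(0.4227, 0.2955, 0.08, -1.95) t [ 2.51  -6.525  1.054] roll -0.258 alt 17.742
(0.4227, 0.2955, 0.0665, -1.95) t [ 2.847 -6.525  1.054] roll -0.258 alt 17.742
101 [21, 19, 19, 21, 22, 19, 23, 30, 26, 26, 25, 30, 18, 20, 18, 22, 20, 20]
102 [18, 19, 21, 20, 16, 16, 23, 35, 36, 37, 35, 25, 19, 17, 19, 20, 23, 18]
103 [20, 21, 15, 14, 31, 47, 38, 52, 56, 53, 44, 31, 20, 16, 15, 19, 23, 22]
104 [20, 19, 25, 100, 138, 56, 44, 60, 59, 57, 53, 46, 83, 109, 64, 14, 17, 22]
105 [19, 13, 68, 149, 153, 57, 51, 58, 59, 57, 55, 47, 115, 172, 131, 11, 14, 20]
106 [18, 28, 104, 156, 93, 29, 41, 59, 58, 61, 54, 31, 67, 140, 153, 62, 17, 19]
107 [17, 45, 126, 153, 66, 24, 33, 48, 54, 47, 38, 23, 17, 106, 164, 101, 15, 18]
108 [18, 32, 115, 154, 66, 12, 22, 35, 37, 35, 29, 14, 17, 107, 166, 108, 13, 18]
109 [17, 16, 102, 161, 95, 0, 7, 13, 18, 21, 11, 4, 59, 143, 151, 56, 16, 17]
110 [18, 14, 77, 151, 151, 98, 49, 21, 11, 16, 15, 18, 95, 164, 114, 20, 18, 18]
111 [19, 16, 51, 129, 175, 149, 92, 94, 94, 93, 95, 92, 130, 164, 103, 13, 19, 21]
112 [16, 16, 41, 124, 181, 175, 166, 149, 103, 104, 133, 170, 173, 147, 38, 17, 21, 18]
113 [19, 17, 21, 52, 74, 71, 101, 139, 130, 110, 63, 96, 106, 90, 11, 20, 22, 21]
114 [22, 20, 19, 16, 13, 12, 74, 149, 174, 140, 18, 22, 30, 28, 13, 20, 21, 22]
115 [18, 20, 17, 19, 18, 17, 34, 65, 92, 72, 26, 14, 14, 20, 22, 20, 22, 20]
116 [21, 21, 20, 20, 17, 23, 29, 24, 30, 26, 30, 20, 17, 17, 16, 21, 17, 20]
117 [20, 20, 22, 20, 22, 25, 33, 30, 30, 32, 29, 18, 23, 23, 19, 21, 19, 22]
```

```bash
python3 -m crank '[{"fingers":-1,"tx":0.2,"ty":-1.2,"tz":0.5,"roll":-0.1},{"fingers":-1,"tx":0.2,"ty":-2.6,"tz":1.05,"roll":-0.26},{"fingers":-1,"tx":0.2,"ty":-4,"tz":1.05,"roll":-0.26},{"fingers":-1,"tx":0.2,"ty":-5.3,"tz":1.05,"roll":-0.26},{"fingers":-1,"tx":0.3,"ty":-6.2,"tz":1.05,"roll":-0.26},{"fingers":-1,"tx":0.5,"ty":-6.525,"tz":1.05,"roll":-0.26},{"fingers":-1,"tx":0.9,"ty":-6.525,"tz":1.05,"roll":-0.26},{"fingers":-1,"tx":1,"ty":-6.525,"tz":1.05,"roll":-0.26}]' 60; python3 - <<'E'
from h import *
cap('top','top14');cap('side','side14')
print(observe()['contact_force'])
plan([(.4227,.2955,.08,-1.95),(.4227,.2955,.0665,-1.95)])
z=np.load('pics/top14.npz');p=z['p'].astype(int);W=cloud('top',z['d'])
for y in (150,155,160,165,170,175):
    m=(p[y,205:240].min(-1)>140)&(W[y,205:240,2]>.1); print(y,(205+np.argwhere(m).ravel()).tolist(),np.nanmean(W[y,205:240][m],0).round(4))
E
```

```text
time: 29.7
tool_pos: [0.4217, 0.2945, 0.1382]
tool_rot: [0.567, 1.567, -2.608]
contact_force: [-1.3, -0.2, -0.8]
opening: 0.018
[-0.27651538 -0.36856195 -0.72384005]
pos [0.4224 0.2946 0.1393] axes x,y,z [[-0.002, -0.001, -1.0], [-0.035, -0.999, 0.001], [-0.999, 0.035, 0.002]] z heading 178.02 q6 2.066
(0.4227, 0.2955, 0.08, -1.95) t [ 1.482 -0.024 -0.01 ] roll -0.003 alt 17.997
(0.4227, 0.2955, 0.0665, -1.95) t [ 1.819 -0.024 -0.011] roll -0.003 alt 17.997
150 [208, 209, 210, 211, 212, 213, 214, 215, 216, 217, 218] [0.5702 0.2878 0.1241]
155 [211, 212, 213, 214] [0.5565 0.289  0.1241]
160 [210, 211, 212, 213, 214] [0.5426 0.2898 0.1257]
165 [210, 211, 212, 213, 214] [0.5289 0.2897 0.1258]
170 [210, 211, 212, 213, 214] [0.5151 0.2893 0.1268]
175 [209, 210, 211, 212, 213] [0.5015 0.2917 0.1274]
```

```bash
python3 -m crank '[{"fingers":-1,"tx":0.4,"ty":-0.024,"tz":0,"roll":0},{"fingers":-1,"tx":0.9,"ty":-0.024,"tz":0,"roll":0},{"fingers":-1,"tx":1.3,"ty":-0.024,"tz":0,"roll":0},{"fingers":-1,"tx":1.5,"ty":-0.024,"tz":0,"roll":0},{"fingers":-1,"tx":1.6,"ty":-0.024,"tz":0,"roll":0},{"fingers":-1,"tx":1.7,"ty":-0.024,"tz":0,"roll":0},{"fingers":-1,"tx":1.78,"ty":-0.024,"tz":0,"roll":0},{"fingers":-1,"tx":1.82,"ty":-0.024,"tz":0,"roll":0}]' 60
```

```text
time: 30.8
tool_pos: [0.4227, 0.2965, 0.0674]
tool_rot: [2.915, 1.571, -0.26]
contact_force: [0.9, 0.2, -1.3]
opening: 0.0174
```

```bash
python3 -m crank '[{"fingers":-1,"tx":0.04,"ty":0,"tz":0,"roll":0},{"fingers":-1,"tx":0.08,"ty":0,"tz":0,"roll":0},{"fingers":-1,"tx":0.12,"ty":0,"tz":0,"roll":0},{"fingers":-1,"tx":0.16,"ty":0,"tz":0,"roll":0},{"fingers":-1,"tx":0.2,"ty":0,"tz":0,"roll":0},{"fingers":-1,"tx":0.23,"ty":0,"tz":0,"roll":0},{"fingers":-1,"tx":0.23,"ty":0,"tz":0,"roll":0},{"fingers":-1,"tx":0.23,"ty":0,"tz":0,"roll":0}]' 3
python3 -m crank '[{"fingers":-0.6,"tx":0,"ty":0,"tz":0,"roll":0},{"fingers":-0.3,"tx":0,"ty":0,"tz":0,"roll":0},{"fingers":0,"tx":0,"ty":0,"tz":0,"roll":0},{"fingers":0.2,"tx":0,"ty":0,"tz":0,"roll":0},{"fingers":0.2,"tx":0,"ty":0,"tz":0,"roll":0},{"fingers":0.2,"tx":-0.4,"ty":0,"tz":0,"roll":0},{"fingers":0.2,"tx":-1,"ty":0,"tz":0,"roll":0},{"fingers":0.2,"tx":-2,"ty":0,"tz":0,"roll":0}]' 3
```

```text
time: 31.8
tool_pos: [0.4227, 0.2965, 0.0581]
tool_rot: [1.992, 1.571, -1.183]
contact_force: [-0.2, -0.4, -0.9]
opening: 0.0182
time: 32.8
tool_pos: [0.4219, 0.2961, 0.138]
tool_rot: [0.527, 1.568, -2.648]
contact_force: [0.7, 0.6, -0.0]
opening: 0.0549
```

Raise the arm and move it aside, then check the fork's seating against the first picture.

```bash
python3 -m crank '[{"fingers":0.2,"tx":-1,"ty":1,"tz":0.5,"roll":0},{"fingers":0.2,"tx":-2,"ty":2.5,"tz":1,"roll":0},{"fingers":0.2,"tx":-2.5,"ty":4,"tz":1,"roll":0},{"fingers":0.2,"tx":-2.5,"ty":5.5,"tz":1,"roll":0},{"fingers":0.2,"tx":-2.5,"ty":7,"tz":1,"roll":0},{"fingers":0.2,"tx":-2.5,"ty":8.5,"tz":1,"roll":0},{"fingers":0.2,"tx":-2.5,"ty":10,"tz":1,"roll":0},{"fingers":0.2,"tx":-2.5,"ty":10,"tz":1,"roll":0}]' 3; python3 - <<'E'
from h import *
np.set_printoptions(precision=4,suppress=True)
cap('top','top15');cap('side','side15')
for n in(0,15):
    z=np.load(f'pics/top{n}.npz');p=z['p'].astype(int);W=cloud('top',z['d'])
    red=box((p[...,0]>110)&(p[...,1]<80),205,180,235,228); P=px2w('top',uvs(red),.058)[:,:2]
    l=cv2.fitLine(P.astype(np.float32),cv2.DIST_L2,0,.01,.01).ravel();print(n,'red',len(P),P.mean(0),P.min(0),P.max(0),np.degrees(np.arctan2(l[1],l[0])),'z',np.nanmedian(W[red][:,2]))
    k=uvs(red); f=k[:,1]<k[:,1].mean(); print(' z front/rear',np.nanmedian(W[red][f,2]),np.nanmedian(W[red][~f,2]))
    st=box(p.min(-1)>150,210,144,234,186); P=px2w('top',uvs(st),.054)[:,:2]; print(' steel',P.mean(0),P.max(0),np.nanmedian(W[st][:,2]))
o=np.hstack([cv2.resize(cv2.imread('pics/top15.png')[140:230,195:255],(400,600),interpolation=0),cv2.resize(cv2.imread('pics/top15.png')[92:132,300:326],(390,600),interpolation=0)])
cv2.imwrite('pics/z15.png',o)
E
```

```text
time: 33.8
tool_pos: [0.3689, -0.1058, 0.2383]
tool_rot: [1.998, 1.57, -1.185]
contact_force: [0.2, 0.7, 0.6]
opening: 0.0549
0 red 209 [0.4293 0.2941] [0.3808 0.2852] [0.4784 0.3047] -1.9766955 z 0.05825724184640946
 z front/rear 0.05825359682768805 0.05826088686513087
 steel [0.5405 0.2921] [0.5893 0.3045] 0.05438387739086037
15 red 206 [0.4286 0.2947] [0.378  0.2853] [0.4784 0.3048] -2.17749 z 0.05808118447227262
 z front/rear 0.05794630189676464 0.058223173740721945
 steel [0.5368 0.2922] [0.5893 0.3045] 0.054518608870854246
```

View pics/z15.png

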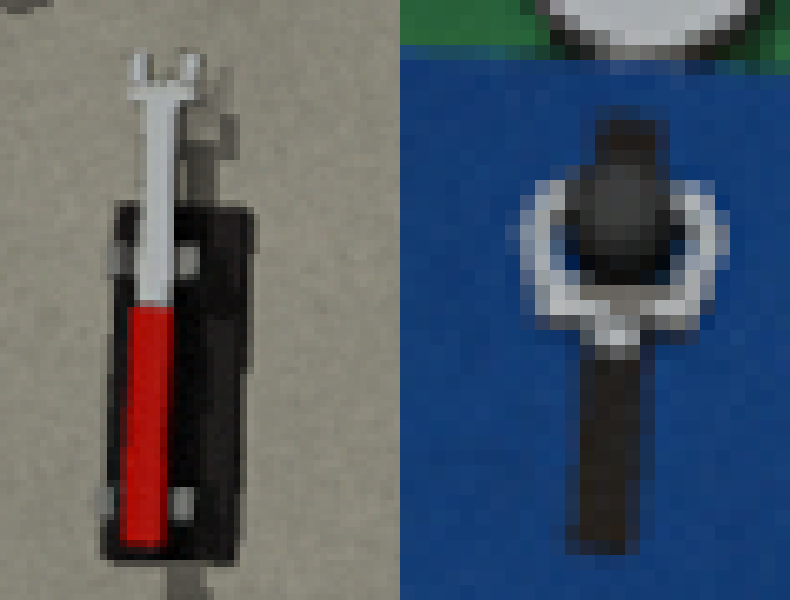

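The fork lies level in its rest between the cheeks, within about 1 mm and 0.2° of where it started. The clip sits round the spindle, clear of the fork and gripper. Handing in.

```bash
python3 -c "
from cell import hand_in,observe
print(hand_in()); print(observe()['time'])"
```

```text
the job is handed in; nothing more can be done
None
the job is handed in; nothing more can be done
```

The clip is pushed into the spindle's groove with the fork's prongs, and the fork is back in its rest and released. I handed in at about 34 s of the 67 s allowed; no verdict was reported.

- **Fork grasp:** My first grip was a few millimetres off-centre and pushed the fork about 2 mm sideways in its rest. I let go, recentred and gripped again. I then held the fork about 4° tips-down so the thick handle would clear the plate.
- **Push:** The spindle's drag read about 4 N, and the push over the neck read about 11 N at its highest. The force then dropped to about 0 and rose stiffly to about 9 N with the clip home. All readings I took stayed under 18 N, but force was only sampled between moves, so a brief higher peak could have gone unseen.
- **Clip at the end:** The last picture shows it round the spindle, and it did not move when the fork backed away. I did not measure the 2.5 mm limit directly. My camera estimates put the clip's centre at about x = 0.698 and the spindle at 0.694 to 0.697 plus 1 to 2 mm of slide. That agrees within camera error, but I relied on the force pattern to judge it home.
- **Fork at the end:** It lies level in its rest, within about 1 mm and 0.2° of where it started. Its height is unchanged to within 0.3 mm.
- **Other things on the counter:** I made no planned contact with them and felt no unexpected force, but I did not re-measure their positions at the end. The arm stood clear with the gripper open.

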